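# Stow the wax tins in the follower drawer

## Task

Put the wax tins away in the open drawer: take the sanding block out of it and lay it on the bench, then lift the follower's release bar, slide the follower all the way back and let the bar drop into the last notch. Stand every tin upright on the drawer floor between the drawer's front and the follower, lift the bar again and slide the follower up close behind them, so that no spare notch is left between it and the tins, and let the bar drop fully in. Only then push the drawer fully home past its click.

Things in the scene. Friction and masses are not known exactly. Their poses are not given: they have to be found in the camera images.
- drawer (a joint): Plywood drawer in the low wooden unit; m, 0 = fully home (front panel against the unit's face), grows as it opens towards the robot, starts 0.25 to 0.265 open (0.265 is the out stop). Friction about 2 N; in the last 10 mm a spring detent resists with about 6 N more, then pulls it home and holds it. The unit is fixed, 100 mm high; its roof begins where the drawer's front stands when home.
- follower (a joint): Aluminium follower, a 104 mm wide upright plate 30 mm high; the value is the distance in m of its front face behind the inner face of the drawer's front. 6 notches at 0.113, 0.131 .. 0.203 (all the way back). Starts at 0.015 to 0.085, on the toothless front stretch, where it runs free with the bar down until the first tooth (0.095). Bar up: slides easily (about 1 N); bar in a notch: locked.
- bar (a joint): Release bar on the follower: a steel rod 7 mm thick across the drawer, to lie in the notches of the tooth strips on both drawer walls, with a black grip tab in the middle. m, 0 = down, seated; 0.02 = up stop. It clears the teeth from 0.012 up. A light spring and its weight pull it down (3 to 5 N). Let go between notches, it slides down the tooth into the nearest notch, taking the follower along.
- bar_grip (a point): Point on the black grip tab of the release bar, 12 mm below its top and on its middle; moves with bar and follower. The tab is an upright block 24 mm along x, 14 mm along y, standing free for 38 mm above rod and follower plate. With the bar down this point is 55 mm above the drawer floor. It is 14 mm behind the follower's front face. Axes as drawer_floor.
- follower_face (a point): Middle of the follower's front face (the face towards the tins and the robot), 15 mm above the drawer floor; the follower is 30 mm long behind it. Axes as drawer_floor. Three, four or five tins in single file, touching each other and the drawer's front, leave 5 mm of play before it when it is in the notch at 0.113, 0.149 or 0.185.
- drawer_floor (a point): Point on the drawer's inner floor (20 mm above the bench), at the foot of the front panel's inner face, in the middle of the width. x points into the drawer, towards the unit; y across (left), z up. Inside the drawer is 110 mm wide and 270 mm long; side walls with their tooth strips stand 34 mm above the floor and are 8 mm thick; the 12 mm thick front panel stands 64 mm above the floor.
- drawer_front (a point): On the outer face of the drawer's front panel (146 mm wide, 70 mm high), in the middle of its width and 10 mm below its top edge, 74 mm above the bench: a place to push. Pushed from lower down, fingers or gripper may meet the edge of the unit's roof. Axes as drawer_floor; push along x. Nothing sticks out of the face.
- tin0_center (a point): Squat round metal wax tin with a lid, 36 mm in diameter, 34 mm high, 50 to 100 g; the point is its centre, z is its axis (17 mm above its foot). Three to five such tins, all alike, stand on the bench; tin0 is always there.
- tin1_center (a point): Another tin, the same; may be absent (then it reads None from the start).
- tin2_center (a point): Another tin, the same; may be absent (then it reads None from the start).
- tin3_center (a point): Another tin, the same; may be absent (then it reads None from the start).
- sanding_block_center (a point): Sanding block, cork below and dark wood above, 60 mm (x) by 34 mm (y), 36 mm high, 80 g; the point is its centre, 18 mm above its foot. It starts on the drawer floor behind the follower, lengthwise, in the follower's way. There is free bench on the left of the open drawer (100 mm and more beside its middle).
- tin4_center (a point): Another tin, the same; may be absent (then it reads None from the start).
- scrap_center (a point): Bystander among the tins: scrap of wood 32 x 20 mm, 14 mm high; the point is its centre.
There are look-alikes about, which are no part of the job. Leave any blue or brown look-alike of the part that bears tin0_center alone.

How it is judged:
On the way, in this order (a step that is already met when the one before it is completed fails the run):
1. the sanding block lies on the bench, clear of the drawer, let go (height (world z) of sanding_block_center below 0.034 m and linear speed of sanding_block below 0.02 m/s and contact force between sanding_block and the fingers below 0.1 N and (y of sanding_block_center in the frame of drawer_floor above 0.085 m or y of sanding_block_center in the frame of drawer_floor below -0.085 m or x of sanding_block_center in the frame of drawer_floor below -0.03 m)), for 0.2 s.
2. the follower is in its last notch, all the way back, with the bar down (value of joint follower above 0.197 m and value of joint bar below 0.003 m), for 0.2 s.
3. every tin stands on the drawer floor between the front and the follower, the drawer still open (x of each of tin0_center, tin1_center, tin2_center, tin3_center, tin4_center in the frame of drawer_floor above 0.012 m and x of each of tin0_center, tin1_center, tin2_center, tin3_center, tin4_center in the frame of follower_face below -0.012 m and y of tin0_center in the frame of drawer_floor between -0.045 and 0.045 m and z of tin0_center in the frame of drawer_floor between 0.011 and 0.023 m and angle between each of tin0_center, tin1_center, tin2_center, tin3_center, tin4_center's own z axis and vertical below 0.2 rad and y of tin1_center in the frame of drawer_floor between -0.045 and 0.045 m and z of tin1_center in the frame of drawer_floor between 0.011 and 0.023 m and y of tin2_center in the frame of drawer_floor between -0.045 and 0.045 m and z of tin2_center in the frame of drawer_floor between 0.011 and 0.023 m and y of tin3_center in the frame of drawer_floor between -0.045 and 0.045 m and z of tin3_center in the frame of drawer_floor between 0.011 and 0.023 m and y of tin4_center in the frame of drawer_floor between -0.045 and 0.045 m and z of tin4_center in the frame of drawer_floor between 0.011 and 0.023 m and contact force between each of tin0, tin1, tin2, tin3, tin4 and the fingers below 0.1 N and value of joint drawer above 0.2 m), for 0.2 s.
4. the follower is closed up behind the tins and its bar is down in the notch, the drawer still open (value of joint follower below 0.196 m and (value of joint follower below 0.16 m or height (world z) of tin1_center above -5 m) and (value of joint follower below 0.16 m or height (world z) of tin2_center above -5 m) and (value of joint follower below 0.16 m or height (world z) of tin3_center above -5 m) and (value of joint follower below 0.16 m or height (world z) of tin4_center above -5 m) and (value of joint follower below 0.124 m or height (world z) of any of tin1_center, tin2_center above -5 m) and (value of joint follower below 0.124 m or height (world z) of any of tin1_center, tin3_center above -5 m) and (value of joint follower below 0.124 m or height (world z) of any of tin1_center, tin4_center above -5 m) and (value of joint follower below 0.124 m or height (world z) of any of tin2_center, tin3_center above -5 m) and (value of joint follower below 0.124 m or height (world z) of any of tin2_center, tin4_center above -5 m) and (value of joint follower below 0.124 m or height (world z) of any of tin3_center, tin4_center above -5 m) and value of joint bar below 0.003 m and x of each of tin0_center, tin1_center, tin2_center, tin3_center, tin4_center in the frame of drawer_floor above 0.012 m and x of each of tin0_center, tin1_center, tin2_center, tin3_center, tin4_center in the frame of follower_face below -0.012 m and y of tin0_center in the frame of drawer_floor between -0.045 and 0.045 m and z of tin0_center in the frame of drawer_floor between 0.011 and 0.023 m and angle between each of tin0_center, tin1_center, tin2_center, tin3_center, tin4_center's own z axis and vertical below 0.2 rad and y of tin1_center in the frame of drawer_floor between -0.045 and 0.045 m and z of tin1_center in the frame of drawer_floor between 0.011 and 0.023 m and y of tin2_center in the frame of drawer_floor between -0.045 and 0.045 m and z of tin2_center in the frame of drawer_floor between 0.011 and 0.023 m and y of tin3_center in the frame of drawer_floor between -0.045 and 0.045 m and z of tin3_center in the frame of drawer_floor between 0.011 and 0.023 m and y of tin4_center in the frame of drawer_floor between -0.045 and 0.045 m and z of tin4_center in the frame of drawer_floor between 0.011 and 0.023 m and value of joint drawer above 0.15 m), for 0.2 s.
At the end, for the whole second after the job is handed in: Drawer home within 4 mm; bar down within 3 mm in a notch no further back than the foremost that takes all tins in single file (follower under 0.124 for 3 tins, 0.160 for 4, 0.196 for 5); each tin upright (0.2 rad) on the drawer floor between front and follower, at rest; block on the bench (value of joint follower below 0.196 m and (value of joint follower below 0.16 m or height (world z) of tin1_center above -5 m) and (value of joint follower below 0.16 m or height (world z) of tin2_center above -5 m) and (value of joint follower below 0.16 m or height (world z) of tin3_center above -5 m) and (value of joint follower below 0.16 m or height (world z) of tin4_center above -5 m) and (value of joint follower below 0.124 m or height (world z) of any of tin1_center, tin2_center above -5 m) and (value of joint follower below 0.124 m or height (world z) of any of tin1_center, tin3_center above -5 m) and (value of joint follower below 0.124 m or height (world z) of any of tin1_center, tin4_center above -5 m) and (value of joint follower below 0.124 m or height (world z) of any of tin2_center, tin3_center above -5 m) and (value of joint follower below 0.124 m or height (world z) of any of tin2_center, tin4_center above -5 m) and (value of joint follower below 0.124 m or height (world z) of any of tin3_center, tin4_center above -5 m) and value of joint bar below 0.003 m and x of each of tin0_center, tin1_center, tin2_center, tin3_center, tin4_center in the frame of drawer_floor above 0.012 m and x of each of tin0_center, tin1_center, tin2_center, tin3_center, tin4_center in the frame of follower_face below -0.012 m and y of tin0_center in the frame of drawer_floor between -0.045 and 0.045 m and z of tin0_center in the frame of drawer_floor between 0.011 and 0.023 m and angle between each of tin0_center, tin1_center, tin2_center, tin3_center, tin4_center's own z axis and vertical below 0.2 rad and y of tin1_center in the frame of drawer_floor between -0.045 and 0.045 m and z of tin1_center in the frame of drawer_floor between 0.011 and 0.023 m and y of tin2_center in the frame of drawer_floor between -0.045 and 0.045 m and z of tin2_center in the frame of drawer_floor between 0.011 and 0.023 m and y of tin3_center in the frame of drawer_floor between -0.045 and 0.045 m and z of tin3_center in the frame of drawer_floor between 0.011 and 0.023 m and y of tin4_center in the frame of drawer_floor between -0.045 and 0.045 m and z of tin4_center in the frame of drawer_floor between 0.011 and 0.023 m and height (world z) of sanding_block_center below 0.034 m and linear speed of each of sanding_block, tin0, tin1, tin2, tin3, tin4 below 0.02 m/s and value of joint drawer below 0.004 m); the robot touches nothing.
Of tin1, tin2, tin3, tin4 only 2 to 4 are there at a start; the rules pass over those that are not, and their reading is None.
At some moment in a run one of tin0, tin1, tin2, tin3, tin4 may be knocked a few centimetres aside while the robot is not near it.
It also fails if it takes over 210 s, if anything falls off the work surface, if the arm or the gripper's body presses on something with over 40 N, if the wrist force passes 120 N, or if a joint passes its speed limit or range.

## Robot

A 7-joint arm with a two-finger parallel gripper is mounted at the origin on the work surface. World frame = base frame: x ahead of the robot, y to its left, z up, the work surface at z = 0. Lengths are in m, angles in rad, forces in N, time in s.
With the tool pointing down it reaches from about 0.425 to 0.825 m from the base axis. Payload 3.6 kg.
Tool frame: the origin (TCP) lies midway between the tips of the shut fingers; the grasp point (between the pads) lies 19 mm behind it; z points along the fingers, y is the direction in which the jaws open and shut (so a half turn about z gives the same grasp; the last joint's range is limited). The gripper opens to 85 mm and grips with 20 to 120 N. Pads are 22 mm wide; open, the fingers measure 114 mm over their backs; the gripper's body (76 mm by 85 mm) begins 54 mm behind the grasp point. The pads swing forward as they close: fully open they stand 13 mm farther back than shut.
Start: joints at [1.31, 0.615, -0.013, 1.423, 0.008, 1.103, -0.04], TCP at [0.151, -0.632, 0.231] pointing down, gripper open.
Joint ranges: [-3.12, 3.12], [-0.3, 2.06], [-1.34, 1.32], [0.26, 2.42], [-1.36, 4.5], [0.01, 1.98], [-2.84, 2.84]. Speed limits (rad/s): [2.79, 2.79, 3.14, 3.14, 3.14, 3.14, 3.14].

## Interface

Orientations are given as a 3x3 rotation matrix whose columns are the frame's x, y, z axes.
In Python, from cell import robot, cams, job gives the robot as it stands. The module is installed in compiled form; this text tells all that it offers.
- The arm moves only by the tool play_rows, never from a script. Its argument "deltas" is a list of rows, each a list of 7 numbers: the turn, a rotation vector about the tool's x, y, z normalised to -1 to 1, where 1 is 6 degrees, then the shift along the tool's x, y, z normalised to -1 to 1, where 1 is 0.03 m, then the opening in per cent of the stroke, from 0 (shut) to 100 (fully open). A call has 1 to 12 rows; each row shifts and turns the pose as measured when the row begins, along the tool's axes as they then stand; what a row does not reach is not made up. A row lasts 1/10 s, in which the tool goes at most 50 mm and 8.59 degrees, less where a joint would pass 70% of its speed; a pose out of reach is approached as far as the arm can. A call with a number of a shift or a turn outside -1 to 1 is refused whole. A call with a gripper value outside its range is refused whole. The fingers move at their own pace and stop on an object; "grip_force" is the grip in N (left out, the last holds). Time passes only in rows, so rows that do not move let the fingers close. It gives the time, the measured TCP pose, the force and the opening at its end, in the units of the state.
- robot.get_state(): the state, without advancing time (a new reading comes with each control period).
- cams.get_image(name): name is "scene" or "side" or "wrist"; returns the picture (384x512x3 uint8, red, green, blue); there is no depth.
- cams.camera_params(name): a dict with "fx", "fy", "cx", "cy" (pixels), "rvec" (rotation vector, rad) and "tvec" (3), from world to camera coordinates, as OpenCV has them. Camera axes: x right, y down, z forward; pixel columns grow to the right and rows downward; lengths in m; the calibration is good to about 2 mm. A picture is of the moment at which its call begins: read the wrist's pose just before it. camera_params takes no time and is no camera call; for the wrist camera it gives the pose at the moment of the call.
- job.finish_job(): hands the job in, once; it reports no verdict.
The state is a dict: "time": time; "joint_pos": joint angles; "joint_vel": joint speeds; "tau": joint torques, N m; "ee_pos": TCP position; "ee_rot": TCP orientation; "contact_force": force on the tool from outside, world axes, zero at the start; "wrist_torque": the same for the moment, N m; "width": finger opening in m.
Only numpy, scipy, OpenCV 4.12 (cv2) and the standard library are available. Lean on these libraries where they do the work, as an engineer would, in place of code of your own. Each camera call takes 0.05 s, during which the arm holds its last target.

## Working session

There is one attempt and no reset: what is moved stays moved. The work goes in short steps, Python scripts to look and compute and a tool call to move; the robot and the scene stay as the last step left them, time stands still between calls to the robot, and variables do not carry over. Pictures are saved under pics/ and viewed, and the job is handed in when it is done.

Besides the shell and the picture viewer there is one more tool, called after "Emit:" by a JSON object that holds its "fn" and its "kwargs", one argument or row to a line. play_rows: Moves the arm, as the interface text tells. Its arguments: {"type":"object","properties":{"deltas":{"type":"array","items":{"type":"array","items":{"type":"number"}}},"grip_force":{"type":"number"}},"required":["deltas"]}

```bash
mkdir -p pics; ls; python3 - <<'E'
from cell import robot,cams,job
import cv2,numpy as np
s=robot.get_state();print({k:np.round(v,3).tolist() for k,v in s.items()})
for n in ("scene","side","wrist"):
    p=cams.camera_params(n);print(n,{k:np.round(v,3).tolist() for k,v in p.items()})
    cv2.imwrite(f"pics/a_{n}.png",cams.get_image(n)[:,:,::-1])
E
```

```text
pics
{'time': 0.0, 'joint_pos': [1.311, 0.616, -0.013, 1.425, 0.008, 1.103, -0.04], 'joint_vel': [0.001, -0.001, -0.001, -0.001, 0.002, -0.0, -0.0], 'tau': [0.0, -46.922, 0.259, -17.103, 0.01, 0.01, -0.0], 'ee_pos': [0.15, -0.632, 0.23], 'ee_rot': [[0.973, 0.232, -0.001], [0.232, -0.973, 0.003], [-0.0, -0.003, -1.0]], 'contact_force': [-0.453, -0.687, -0.467], 'wrist_torque': [-0.013, -0.011, -0.0], 'width': 0.086}
scene {'fx': 361.92, 'fy': 361.92, 'cx': 251.071, 'cy': 198.388, 'rvec': [2.082, 1.397, -0.503], 'tvec': [-0.051, -0.407, 1.394]}
side {'fx': 367.538, 'fy': 367.538, 'cx': 252.782, 'cy': 191.256, 'rvec': [0.848, -2.618, 0.954], 'tvec': [0.375, 0.408, 0.492]}
wrist {'fx': 296.201, 'fy': 296.201, 'cx': 257.952, 'cy': 188.286, 'rvec': [-2.294, 1.81, 0.247], 'tvec': [-0.648, -0.034, 0.379]}
```

View pics/a_scene.png

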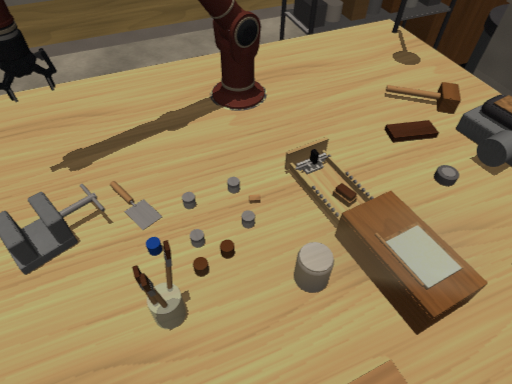

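View pics/a_side.png

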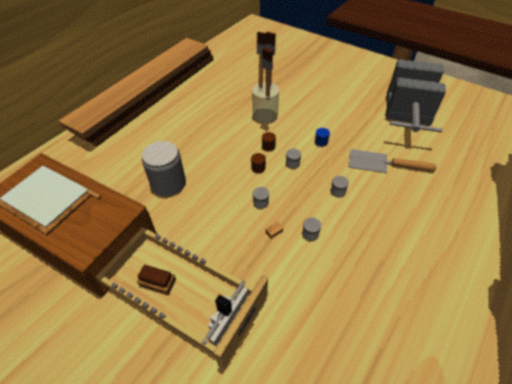

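View pics/a_wrist.png

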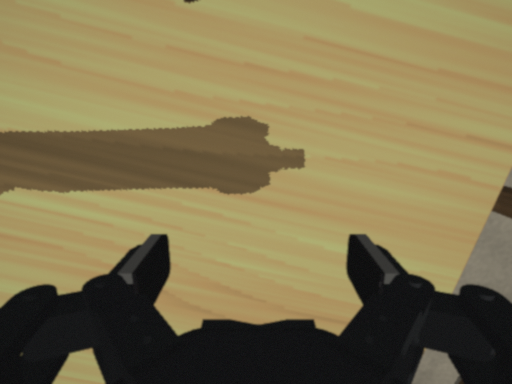

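```bash
cat > h.py <<'E'
from cell import robot,cams,job
import cv2,numpy as np
def P(n):
    p=cams.camera_params(n)
    K=np.array([[p['fx'],0,p['cx']],[0,p['fy'],p['cy']],[0,0,1]])
    R=cv2.Rodrigues(np.array(p['rvec'],float))[0];t=np.array(p['tvec'],float)
    return K,R,t
def ray(cam,uv,z):
    K,R,t=cam;d=R.T@np.linalg.inv(K)@np.array([uv[0],uv[1],1.]);o=-R.T@t
    return o+d*(z-o[2])/d[2]
def proj(cam,X):
    K,R,t=cam;x=K@(R@np.asarray(X,float)+t);return x[:2]/x[2]
def tri(ca,ua,cb,ub):
    A=np.c_[ca[1],ca[2]];B=np.c_[cb[1],cb[2]]
    X=cv2.triangulatePoints(ca[0]@A,cb[0]@B,np.array(ua,float).reshape(2,1),np.array(ub,float).reshape(2,1))[:,0]
    return X[:3]/X[3]
def shot(n,name,crop=None,s=1):
    im=cams.get_image(n)[:,:,::-1].copy()
    o=im if crop is None else im[crop[1]:crop[3],crop[0]:crop[2]]
    if s!=1:o=cv2.resize(o,None,fx=s,fy=s,interpolation=cv2.INTER_CUBIC)
    cv2.imwrite('pics/'+name+'.png',o);return im
E
python3 - <<'E'
from h import *
S=cv2.imread('pics/a_scene.png');D=cv2.imread('pics/a_side.png')
cv2.imwrite('pics/b1.png',cv2.resize(S[160:290,110:270],None,fx=4.5,fy=4.5,interpolation=cv2.INTER_CUBIC))
cv2.imwrite('pics/b2.png',cv2.resize(S[130:230,280:380],None,fx=6,fy=6,interpolation=cv2.INTER_CUBIC))
cv2.imwrite('pics/b3.png',cv2.resize(D[220:360,90:280],None,fx=4,fy=4,interpolation=cv2.INTER_CUBIC))
cv2.imwrite('pics/b4.png',cv2.resize(D[110:250,230:360],None,fx=4,fy=4,interpolation=cv2.INTER_CUBIC))
cv2.imwrite('pics/b5.png',cv2.resize(S[80:210,380:512],None,fx=4,fy=4,interpolation=cv2.INTER_CUBIC))
E
```

```text
(no output)
```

View pics/b1.png

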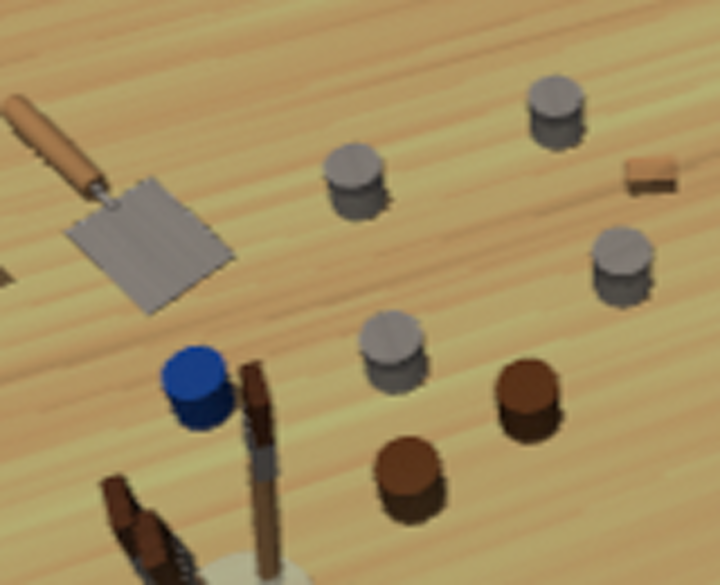

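View pics/b2.png

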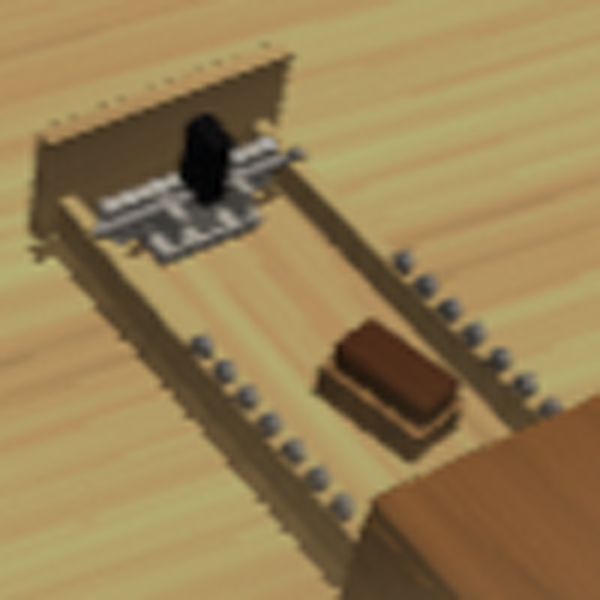

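View pics/b3.png

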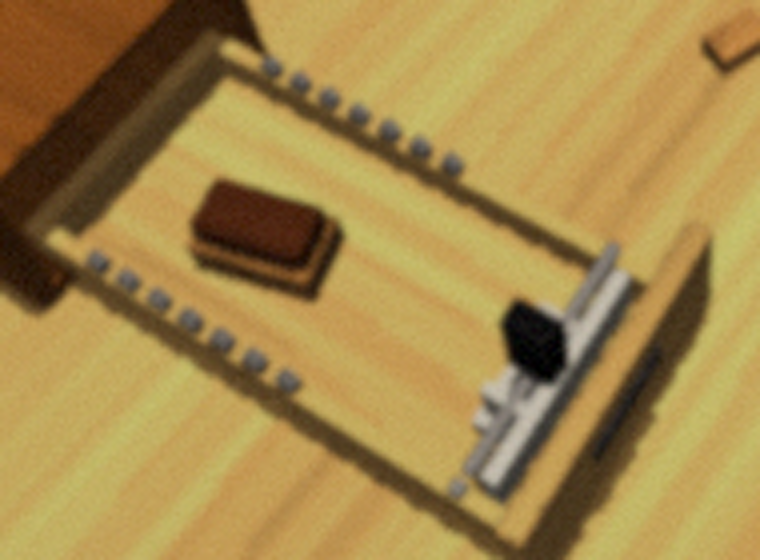

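View pics/b4.png

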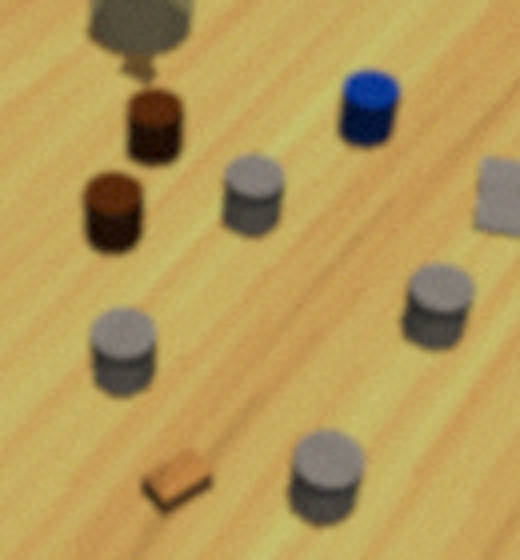

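View pics/b5.png

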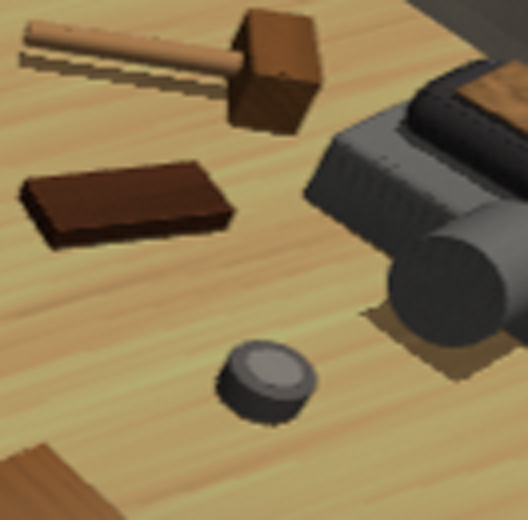

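```bash
python3 - <<'E'
from h import *
a=P('scene');b=P('side')
sc=lambda u,v:(u/4.5+110-.4,v/4.5+160-.4)
d1=lambda u,v:(u/6+280-.4,v/6+130-.4)
d2=lambda u,v:(u/4+90-.4,v/4+220-.4)
for n,u in zip('ABCD',[(355,166),(556,97),(623,252),(392,336)]):print(n,ray(a,sc(*u),.034).round(4), sc(*u))
for u in [(253,177),(441,288),(124,333),(328,459)]:
    q=(u[0]/4+230-.4,u[1]/4+110-.4);print('side',ray(b,q,.034).round(4),q)
print('scrap',ray(a,sc(652,168),.014).round(4))
# drawer
print('front top corners scene', ray(a,d1(40,135),.084),ray(a,d1(293,55),.084))
print('front top corners side', ray(b,d2(508,545),.084),ray(b,d2(705,230),.084))
print('tab top', tri(a,d1(206,120),b,d2(533,318)), ray(a,d1(206,120),.087),ray(b,d2(530,315),.087))
print('block top', ray(a,d1(397,368),.056),ray(b,d2(262,224),.056))
# teeth
for i,(p,q) in enumerate(zip([(202,345),(343,507),(402,262),(550,410)],[(452,166),(270,67),(288,382),(97,262)])):
    print('tooth',tri(a,d1(*p),b,d2(*q)),ray(a,d1(*p),.054),ray(b,d2(*q),.054))
E
```

```text
A [ 0.4674 -0.3265  0.034 ] (188.48888888888888, 196.48888888888888)
B [ 0.4594 -0.1908  0.034 ] (233.15555555555554, 181.15555555555554)
C [ 0.5918 -0.1982  0.034 ] (248.04444444444445, 215.6)
D [ 0.5981 -0.3425  0.034 ] (196.7111111111111, 234.26666666666668)
side [ 0.5963 -0.3413  0.034 ] (292.85, 153.85)
side [ 0.464  -0.3264  0.034 ] (339.85, 181.6)
side [ 0.5885 -0.1978  0.034 ] (260.6, 192.85)
side [ 0.4563 -0.1897  0.034 ] (311.6, 224.35)
scrap [ 0.5222 -0.15    0.014 ]
front top corners scene [ 0.45341537 -0.02184644  0.084     ] [0.44776521 0.12256898 0.084     ]
front top corners side [0.43660547 0.12610072 0.084     ] [ 0.45024201 -0.01858248  0.084     ]
tab top [0.48111323 0.05464869 0.09075024] [0.47686765 0.05627423 0.087     ] [0.48489526 0.05413382 0.087     ]
block top [0.62938612 0.07662357 0.056     ] [0.61889761 0.08150372 0.056     ]
tooth [0.57496431 0.00660984 0.04498997] [0.58176027 0.00162319 0.054     ] [0.57060216 0.00972299 0.054     ]
tooth [0.68329709 0.0174852  0.04525914] [0.68865496 0.01258365 0.054     ] [0.67744119 0.02031119 0.054     ]
tooth [0.56330565 0.12364489 0.04448228] [0.57052351 0.11677171 0.054     ] [0.55899005 0.1252038  0.054     ]
tooth [0.67073976 0.13491786 0.04559443] [0.67589639 0.12863785 0.054     ] [0.66547261 0.13618898 0.054     ]
```

```bash
cat >> h.py <<'E'
def go(target,yaw=None):
    """print tool-frame delta in units (30mm, 6deg) after turning to yaw"""
    s=robot.get_state();R=np.array(s['ee_rot']);p=np.array(s['ee_pos'])
    cy=np.arctan2(R[1,0],R[0,0])
    if yaw is None: yaw=cy
    Rt=np.array([[np.cos(yaw),np.sin(yaw),0],[np.sin(yaw),-np.cos(yaw),0],[0,0,-1.]])
    rv=cv2.Rodrigues(R.T@Rt)[0].ravel()
    d=np.array(target)-p
    print('t',round(s['time'],2),'p',p.round(4),'yaw',round(cy,4),'turn units',(np.degrees(rv)/6).round(2),'shift units(final axes)',(Rt.T@d/.03).round(2),'force',np.round(s['contact_force'],1),'w',round(s['width'],4))
E
python3 - <<'E'
from h import *
K,R,t=P('wrist');s=robot.get_state();Re=np.array(s['ee_rot'])
c=-R.T@t;print('cam in tool',Re.T@(c-s['ee_pos']),'cam axes in tool',(Re.T@R.T).round(3))
go([.5,.06,.23],.102)
E
```

```text
cam in tool [ 0.06804249 -0.0004927  -0.14296084] cam axes in tool [[ 0.001 -0.964 -0.265]
 [ 1.     0.     0.001]
 [-0.001 -0.265  0.964]]
t 0.15 p [ 0.1505 -0.6317  0.2304] yaw 0.2338 turn units [-0.02  0.    1.26] shift units(final axes) [ 1.394e+01 -2.175e+01  1.000e-02] force [ 0.2  0.2 -0.6] w 0.0854
```

Emit:
{"fn": "play_rows", "kwargs": {
  "deltas": [
    [0,0,0.63,0,0,0,100],
    [0,0,0.63,0,0,0,100],
    [0,0,0,0.58,-0.9,0,100],
    [0,0,0,0.58,-0.9,0,100],
    [0,0,0,0.58,-0.9,0,100],
    [0,0,0,0.58,-0.9,0,100],
    [0,0,0,0.58,-0.9,0,100],
    [0,0,0,0.58,-0.9,0,100],
    [0,0,0,0.58,-0.9,0,100],
    [0,0,0,0.58,-0.9,0,100],
    [0,0,0,0.58,-0.9,0,100],
    [0,0,0,0.58,-0.9,0,100]
  ]
}}

```text
time: 1.35
ee_pos: [0.2983, -0.3378, 0.226]
ee_rot: [[0.996, 0.086, -0.006], [0.086, -0.996, 0.007], [-0.006, -0.007, -1.0]]
contact_force: [0.1, 0.1, 0.5]
width: 0.0852
```

```bash
python3 - <<'E'
from h import *
go([.5,.06,.23],.102)
E
```

```text
t 1.35 p [ 0.2983 -0.3378  0.226 ] yaw 0.0858 turn units [-0.07  0.05 -0.16] shift units(final axes) [  8.04 -12.51  -0.13] force [0.1 0.1 0.5] w 0.0852
```

Emit:
{"fn": "play_rows", "kwargs": {
  "deltas": [
    [-0.07,0.05,-0.16,0.6,-0.9,-0.1,100],
    [0,0,0,0.6,-0.95,0,100],
    [0,0,0,0.6,-0.95,0,100],
    [0,0,0,0.6,-0.95,0,100],
    [0,0,0,0.6,-0.95,0,100],
    [0,0,0,0.6,-0.95,0,100],
    [0,0,0,0.6,-0.95,0,100],
    [0,0,0,0.6,-0.95,0,80],
    [0,0,0,0.6,-0.95,0,65],
    [0,0,0,0.6,-0.95,0,65],
    [0,0,0,0.6,-0.95,0,65],
    [0,0,0,0.6,-0.95,0,65]
  ]
}}

```text
time: 2.55
ee_pos: [0.4827, 0.0384, 0.2287]
ee_rot: [[0.995, 0.101, -0.001], [0.101, -0.995, -0.001], [-0.001, 0.001, -1.0]]
contact_force: [0.4, -0.5, 0.1]
width: 0.0557
```

```bash
python3 - <<'E'
from h import *
go([.5,.06,.23],.102)
im=shot('wrist','c1')
np.savez('c1.npz',**{k:v for k,v in zip('KRt',P('wrist'))})
E
```

```text
t 2.55 p [0.4827 0.0384 0.2287] yaw 0.1014 turn units [ 0.01  0.01 -0.01] shift units(final axes) [ 0.65 -0.66 -0.04] force [ 0.4 -0.5  0.1] w 0.0557
```

View pics/c1.png

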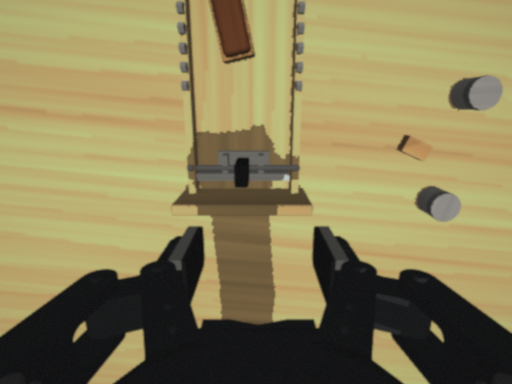

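```bash
python3 - <<'E'
from h import *
im=cv2.imread('pics/c1.png')
cv2.imwrite('pics/c2.png',cv2.resize(im[0:225,160:325],None,fx=3.5,fy=2.6,interpolation=cv2.INTER_CUBIC))
cv2.imwrite('pics/c3.png',cv2.resize(im[130:225,165:325],None,fx=5,fy=5,interpolation=cv2.INTER_CUBIC))
E
```

```text
(no output)
```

View pics/c2.png

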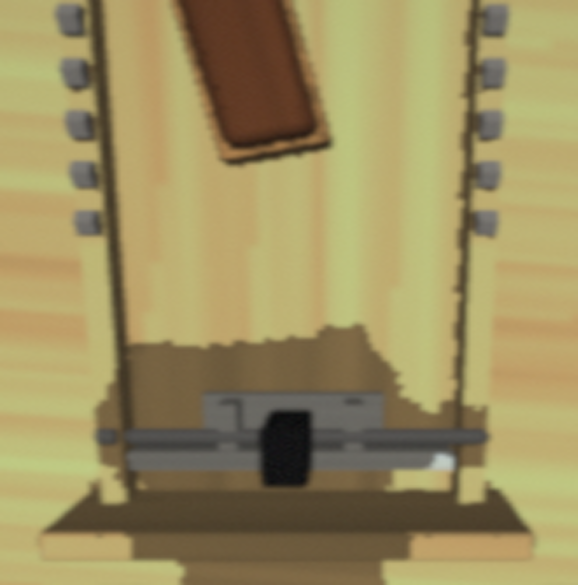

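View pics/c3.png

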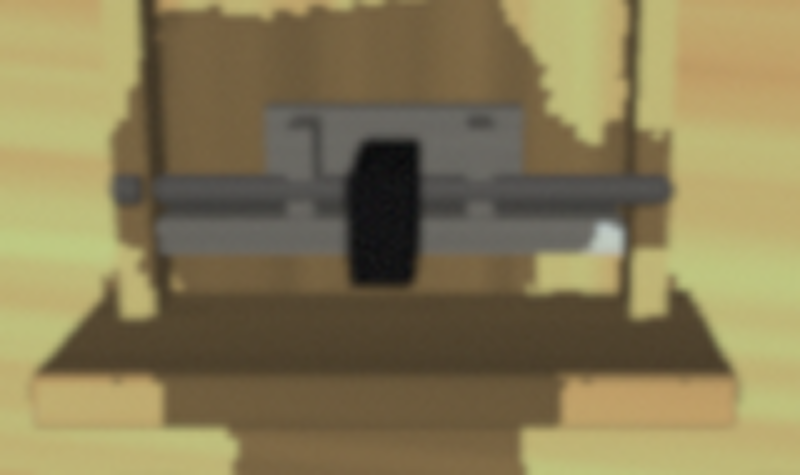

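```bash
python3 - <<'E'
from h import *
z=np.load('c1.npz');w=(z['K'],z['R'],z['t'])
c3=lambda u,v:(u/5+165-.4,v/5+130-.4)
c2=lambda u,v:(u/3.5+160-.35,v/2.6-.3)
for n,u,h in [('inL',c3(36,374),.084),('inR',c3(733,374),.084),('outL',c3(33,428),.084),('outR',c3(736,426),.084),('tabfrontL',c3(352,285),.087),('tabfrontR',c3(416,285),.087),
 ('folfrontL',c3(160,252),.05),('folfrontR',c3(625,250),.05),('rodL',c3(112,190),.05),('rodR',c3(670,190),.05),
 ('wallLin top',c2(95,20),.054),('wallLin bot',c2(124,360),.054),('wallR top',c2(473,20),.054),('wallR bot',c2(463,360),.054),
 ('blk cornL',c2(225,162),.03),('blkcornR',c2(330,145),.03),('blk topL',c2(230,142),.056),('blk topR',c2(315,130),.056),('blk top far L',c2(183,0),.056),('blk top far R',c2(275,0),.056)]:
    print(n,np.round(u,1),ray(w,u,h).round(4))
im=cv2.imread('pics/c1.png')
for nm,(x,y) in {'C':(486,92),'B':(446,206)}.items(): print(nm, ray(w,(x,y),.034).round(4))
E
```

```text
inL [171.8 204.4] [0.4478 0.1317 0.084 ]
inR [311.2 204.4] [ 0.4638 -0.0101  0.084 ]
outL [171.2 215.2] [0.4359 0.1319 0.084 ]
outR [311.8 214.8] [ 0.4527 -0.0125  0.084 ]
tabfrontL [235.  186.6] [0.4747 0.0689 0.087 ]
tabfrontR [247.8 186.6] [0.4761 0.0562 0.087 ]
folfrontL [196.6 180. ] [0.4674 0.1143 0.05  ]
folfrontR [289.6 179.6] [0.4795 0.011  0.05  ]
rodL [187.  167.6] [0.4803 0.1257 0.05  ]
rodR [298.6 167.6] [0.4941 0.003  0.05  ]
wallLin top [186.8   7.4] [0.637  0.1326 0.054 ]
wallLin bot [195.1 138.2] [0.5141 0.1178 0.054 ]
wallR top [294.8   7.4] [0.6483 0.03   0.054 ]
wallR bot [291.9 138.2] [0.5255 0.0153 0.054 ]
blk cornL [223.9  62. ] [0.5956 0.0963 0.03  ]
blkcornR [253.9  55.5] [0.6056 0.065  0.03  ]
blk topL [225.4  54.3] [0.5995 0.0922 0.056 ]
blk topR [249.6  49.7] [0.6063 0.0689 0.056 ]
blk top far L [211.9  -0.3] [0.6455 0.1088 0.056 ]
blk top far R [238.2  -0.3] [0.6482 0.0841 0.056 ]
C [ 0.5963 -0.189   0.034 ]
B [ 0.4645 -0.1819  0.034 ]
```

```bash
python3 - <<'E'
from h import *
go([.5,.06,.23],.102)
w=P('wrist');im=shot('wrist','c4',(160,0,330,225),3.5);w2=P('wrist')
print(w[2]-w2[2])
np.savez('c1.npz',**{k:v for k,v in zip('KRt',w)})
go([.5,.06,.23],.102)
cv2.imwrite('pics/c4f.png',im)
cv2.imwrite('pics/c5.png',cv2.resize(im[130:225,165:325],None,fx=5,fy=5,interpolation=cv2.INTER_CUBIC))
E
```

```text
t 2.6 p [0.4854 0.046  0.2289] yaw 0.1104 turn units [-0.05 -0.04  0.08] shift units(final axes) [ 0.53 -0.42 -0.04] force [2.6 5.1 1.2] w 0.056
[ 0.00315151  0.00240071 -0.00028669]
t 2.65 p [0.484  0.0431 0.2288] yaw 0.1104 turn units [-0.03 -0.01  0.08] shift units(final axes) [ 0.59 -0.51 -0.04] force [-0.4  1.1 -0.1] w 0.0557
```

View pics/c4.png

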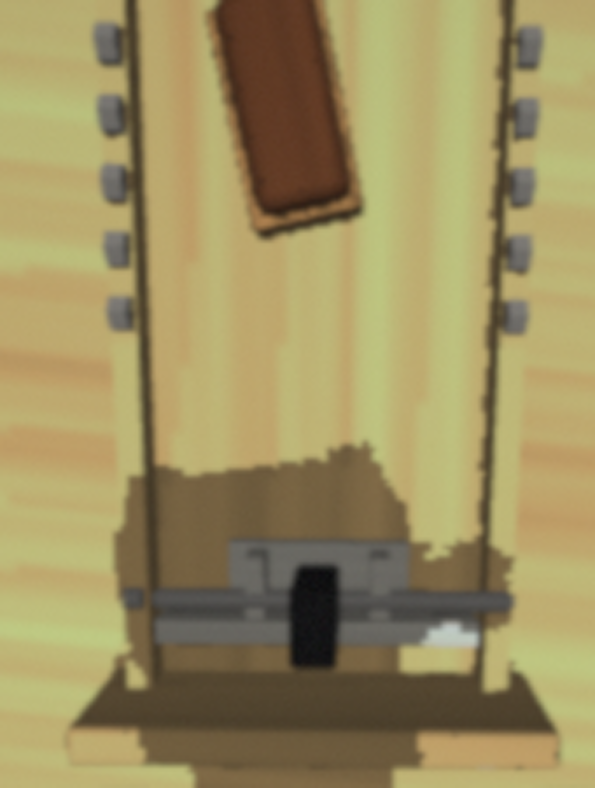

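View pics/c4f.png

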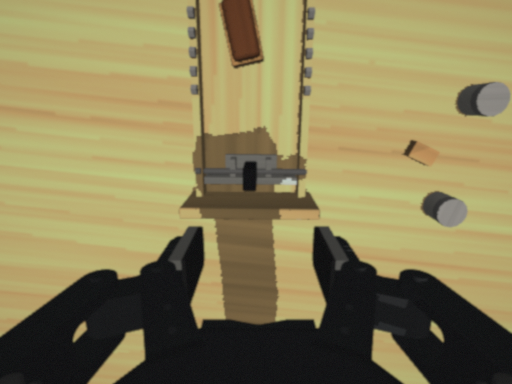

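Emit:
{"fn": "play_rows", "kwargs": {
  "deltas": [
    [0,0,0,0.8,-0.3,0,65],
    [0,0,0,0,0,0,65],
    [0,0,0,0,0,0,65],
    [0,0,0,0,0,0,65]
  ]
}}

```text
time: 3.05
ee_pos: [0.5054, 0.0534, 0.2276]
ee_rot: [[0.994, 0.11, -0.003], [0.11, -0.994, 0.0], [-0.003, -0.001, -1.0]]
contact_force: [0.2, 0.0, -0.9]
width: 0.0556
```

```bash
python3 - <<'E'
from h import *
go([.5,.06,.23],.102)
w=P('wrist');im=shot('wrist','d1f');w2=P('wrist')
print(w[2]-w2[2])
np.savez('c1.npz',**{k:v for k,v in zip('KRt',w)})
go([.5,.06,.23],.102)
cv2.imwrite('pics/d1.png',cv2.resize(im[0:240,160:340],None,fx=4,fy=2.5,interpolation=cv2.INTER_CUBIC))
E
```

```text
t 3.05 p [0.5054 0.0534 0.2276] yaw 0.1107 turn units [-0.01  0.03  0.08] shift units(final axes) [-0.16 -0.24 -0.08] force [ 0.2  0.  -0.9] w 0.0556
[ 1.66759221e-04  4.20017133e-04 -8.42549330e-05]
t 3.1 p [0.5052 0.053  0.2275] yaw 0.1102 turn units [-0.    0.04  0.08] shift units(final axes) [-0.15 -0.25 -0.08] force [ 0.1 -0.   0.2] w 0.0554
```

View pics/d1.png

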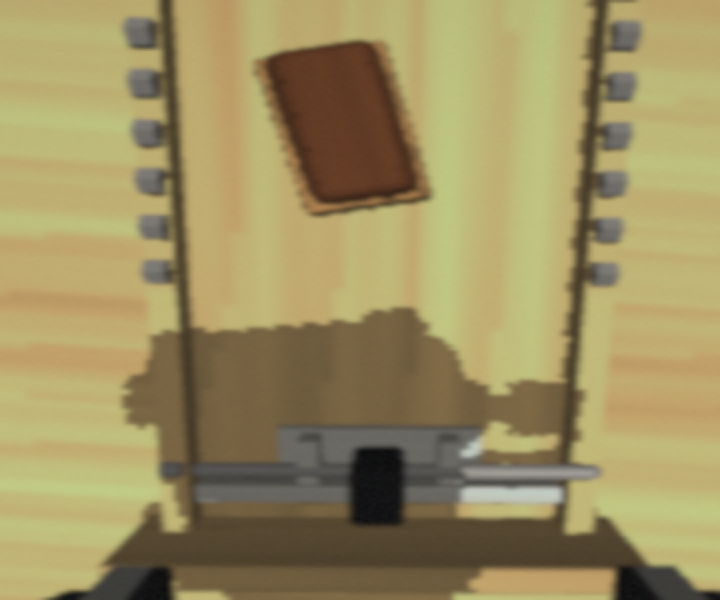

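View pics/d1f.png

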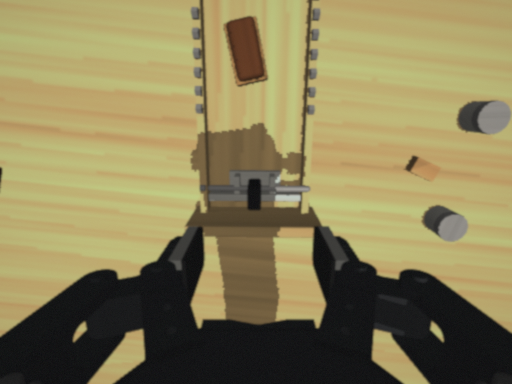

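```bash
python3 - <<'E'
from h import *
z=np.load('c1.npz');w=(z['K'],z['R'],z['t'])
c2=lambda u,v:(u/4+160-.4,v/2.5-.3)
r={}
for n,u,h in [('inL',c2(105,566),.084),('inR',c2(645,566),.084),('tabfrontL',c2(352,523),.087),('tabfrontR',c2(400,523),.087),
 ('folfrontL',c2(195,502),.05),('folfrontR',c2(562,500),.05),('rodL',c2(162,470),.05),('rodR',c2(600,472),.05),
 ('wallLin top',c2(168,20),.054),('wallLin bot',c2(190,430),.054),('wallR top',c2(602,20),.054),('wallR bot',c2(572,430),.054),
 ('blk topNL',c2(318,202),.056),('blk topNR',c2(415,190),.056),('blk top far L',c2(266,62),.056),('blk top far R',c2(378,42),.056)]:
    r[n]=ray(w,u,h);print(n,np.round(u,1),r[n].round(4))
print('blk',np.mean([r[k] for k in r if 'blk' in k],0))
for nm,(x,y) in {'C':(492,117),'B':(452,226)}.items(): print(nm, ray(w,(x,y),.034).round(4))
E
```

```text
inL [185.8 226.1] [0.4451 0.1227 0.084 ]
inR [320.8 226.1] [ 0.4607 -0.0169  0.084 ]
tabfrontL [247.6 208.9] [0.4722 0.0608 0.087 ]
tabfrontR [259.6 208.9] [0.4735 0.0487 0.087 ]
folfrontL [208.4 200.5] [0.4641 0.106  0.05  ]
folfrontR [300.1 199.7] [0.4766 0.0026 0.05  ]
rodL [200.1 187.7] [0.4781 0.1162 0.05  ]
rodR [309.6 188.5] [ 0.4908 -0.006   0.05  ]
wallLin top [201.6   7.7] [0.6564 0.1245 0.054 ]
wallLin bot [207.1 171.7] [0.4983 0.109  0.054 ]
wallR top [310.1   7.7] [0.6678 0.0223 0.054 ]
wallR bot [302.6 171.7] [0.5098 0.0054 0.054 ]
blk topNL [239.1  80.5] [0.5954 0.083  0.056 ]
blk topNR [263.4  75.7] [0.6026 0.0594 0.056 ]
blk top far L [226.1  24.5] [0.6442 0.1    0.056 ]
blk top far R [254.1  16.5] [0.654  0.0742 0.056 ]
blk [0.62403802 0.07914285 0.056     ]
C [ 0.5901 -0.1967  0.034 ]
B [ 0.459  -0.1898  0.034 ]
```

```bash
cat >> h.py <<'E'
O=np.array([.4529,.0529]);YAW=.104
def dw(x,y,z=0):
    c,s=np.cos(YAW),np.sin(YAW);return np.array([O[0]+c*x-s*y,O[1]+s*x+c*y,z+.02])
def wd(p):
    c,s=np.cos(YAW),np.sin(YAW);d=np.array(p)[:2]-O;return np.array([c*d[0]+s*d[1],-s*d[0]+c*d[1],p[2]-.02])
E
python3 - <<'E'
from h import *
print(wd([.624,.079,.038]),wd([.4849,.0555,.075]))
go([.624,.079,.09],.31)
E
```

```text
[0.17288503 0.00819664 0.018     ] [ 0.03209701 -0.00073605  0.055     ]
t 3.1 p [0.5052 0.053  0.2275] yaw 0.1102 turn units [-0.01  0.03 -1.91] shift units(final axes) [4.04 0.38 4.58] force [ 0.1 -0.   0.2] w 0.0554
```

Emit:
{"fn": "play_rows", "kwargs": {
  "deltas": [
    [0,0,-0.95,0,0,0,55],
    [0,0,-0.95,0,0,0,55],
    [0,0,0,0.67,0.06,0.76,55],
    [0,0,0,0.67,0.06,0.76,55],
    [0,0,0,0.67,0.06,0.76,55],
    [0,0,0,0.67,0.06,0.76,55],
    [0,0,0,0.67,0.06,0.76,55],
    [0,0,0,0.5,0.06,0.5,55],
    [0,0,0,0,0,0,55],
    [0,0,0,0,0,0,55]
  ]
}}

```text
time: 4.1
ee_pos: [0.6177, 0.068, 0.0954]
ee_rot: [[0.954, 0.3, -0.005], [0.3, -0.954, -0.007], [-0.006, 0.005, -1.0]]
contact_force: [0.7, 0.8, 1.3]
width: 0.0471
```

```bash
python3 - <<'E'
from h import *
go([.624,.079,.028],.31)
shot('wrist','e1')
E
```

```text
t 4.1 p [0.6177 0.068  0.0954] yaw 0.3049 turn units [ 0.05  0.06 -0.05] shift units(final axes) [ 0.31 -0.28  2.25] force [0.7 0.8 1.3] w 0.0471
```

View pics/e1.png

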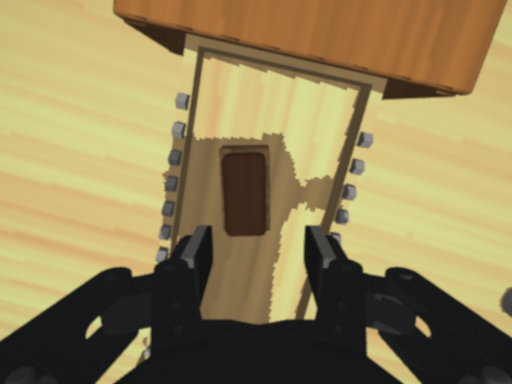

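Emit:
{"fn": "play_rows", "kwargs": {
  "deltas": [
    [0.05,0.06,0,0.31,-0.28,0.1,55],
    [0,0,0,0,0,0,55],
    [0,0,0,0,0,0.6,55],
    [0,0,0,0,0,0.6,55],
    [0,0,0,0,0,0.5,55],
    [0,0,0,0,0,0.45,55],
    [0,0,0,0,0,0,55]
  ]
}}

```text
time: 4.85
ee_pos: [0.626, 0.0807, 0.0319]
ee_rot: [[0.954, 0.301, 0.01], [0.301, -0.954, 0.003], [0.01, 0.001, -1.0]]
contact_force: [0.1, -0.1, -0.7]
width: 0.0469
```

```bash
python3 - <<'E'
from h import *
go([.624,.079,.028],.31)
E
```

```text
t 4.85 p [0.626  0.0807 0.0319] yaw 0.3057 turn units [ 0.01 -0.1  -0.04] shift units(final axes) [-0.08  0.03  0.13] force [ 0.1 -0.1 -0.7] w 0.0469
```

Grip the block and lift.

Emit:
{"fn": "play_rows", "kwargs": {
  "deltas": [
    [0,-0.1,0,0,0,0.1,30],
    [0,0,0,0,0,0,0],
    [0,0,0,0,0,0,0],
    [0,0,0,0,0,0,0],
    [0,0,0,0,0,0,0],
    [0,0,0,0,0,-0.5,0],
    [0,0,0,0,0,-0.8,0],
    [0,0,0,0,0,-0.8,0],
    [0,0,0,0,0,-0.8,0],
    [0,0,0,0,0,-0.3,0],
    [0,0,0,0,0,0,0]
  ],
  "grip_force": 30
}}

```text
time: 5.95
ee_pos: [0.6272, 0.081, 0.1338]
ee_rot: [[0.954, 0.301, 0.003], [0.301, -0.954, -0.0], [0.003, 0.001, -1.0]]
contact_force: [0.2, -0.1, -1.0]
width: 0.0328
```

```bash
python3 - <<'E'
from h import *
go(dw(.09,.175,.0),.31)
shot('side','e2',(0,180,300,384),2.6)
shot('wrist','e3')
E
```

```text
t 5.95 p [0.6272 0.081  0.1338] yaw 0.3056 turn units [ 0.01 -0.03 -0.04] shift units(final axes) [-1.69 -5.98  3.79] force [ 0.2 -0.1 -1. ] w 0.0328
```

View pics/e2.png

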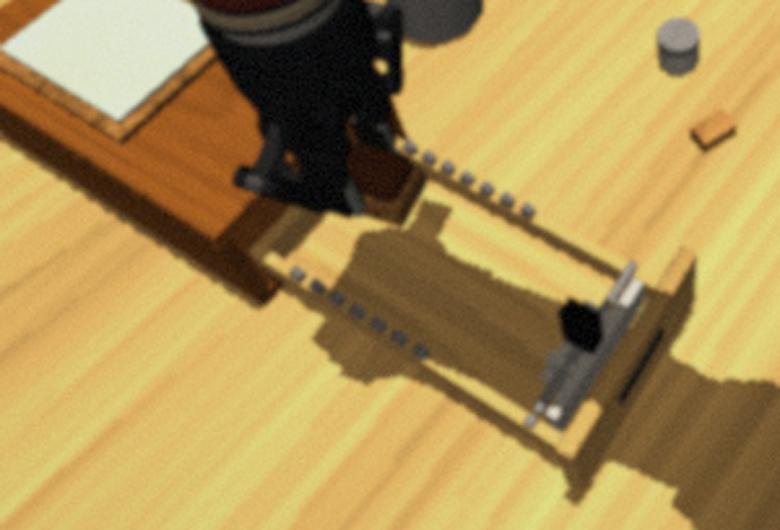

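Emit:
{"fn": "play_rows", "kwargs": {
  "deltas": [
    [0,0,0,-0.2,-0.75,0,0],
    [0,0,0,-0.2,-0.75,0,0],
    [0,0,0,-0.2,-0.75,0,0],
    [0,0,0,-0.2,-0.75,0,0],
    [0,0,0,-0.2,-0.75,0,0],
    [0,0,0,-0.2,-0.75,0.2,0],
    [0,0,0,-0.2,-0.75,0.5,0],
    [0,0,0,-0.2,-0.5,0.6,0],
    [0,0,0,0,0,0.7,0],
    [0,0,0,0,0,0.7,0],
    [0,0,0,0,0,0.6,0],
    [0,0,0,0,0,0,0]
  ]
}}

```text
time: 7.25
ee_pos: [0.5121, 0.2313, 0.0125]
ee_rot: [[0.953, 0.301, -0.03], [0.301, -0.954, -0.013], [-0.033, 0.003, -0.999]]
contact_force: [-0.1, 0.3, -1.0]
width: 0.0331
```

```bash
python3 - <<'E'
from h import *
go(dw(.09,.175,-.009),.31);print(wd(robot.get_state()['ee_pos']))
E
```

```text
t 7.25 p [0.5121 0.2313 0.0125] yaw 0.3057 turn units [ 0.03  0.31 -0.04] shift units(final axes) [ 0.44 -0.04  0.05] force [-0.1  0.3 -1. ] w 0.0331
[ 0.07739041  0.17125098 -0.00754295]
```

Emit:
{"fn": "play_rows", "kwargs": {
  "deltas": [
    [0.03,0.3,0,0,0,0.03,0],
    [0,0,0,0,0,0.03,0],
    [0,0,0,0,0,0,55],
    [0,0,0,0,0,0,55],
    [0,0,0,0,0,0,55],
    [0,0,0,0,0,-0.7,55],
    [0,0,0,0,0,-0.9,55],
    [0,0,0,0,0,-0.9,55],
    [0,0,0,0,0,-0.9,55],
    [0,0,0,0,0,-0.9,55],
    [0,0,0,0,0,-0.3,55],
    [0,0,0,0,0,0,55]
  ]
}}

```text
time: 8.45
ee_pos: [0.5149, 0.2314, 0.1552]
ee_rot: [[0.954, 0.299, -0.0], [0.299, -0.954, 0.0], [-0.0, -0.0, -1.0]]
contact_force: [0.8, -0.1, -0.3]
width: 0.0469
```

```bash
python3 - <<'E'
from h import *
go(dw(.032,0,.06),YAW)
shot('wrist','f1')
shot('side','f2',(0,180,300,384),2.6)
E
```

```text
t 8.45 p [0.5149 0.2314 0.1552] yaw 0.3038 turn units [-0.    0.    1.91] shift units(final axes) [-1.61  5.7   2.51] force [ 0.8 -0.1 -0.3] w 0.0469
```

View pics/f1.png

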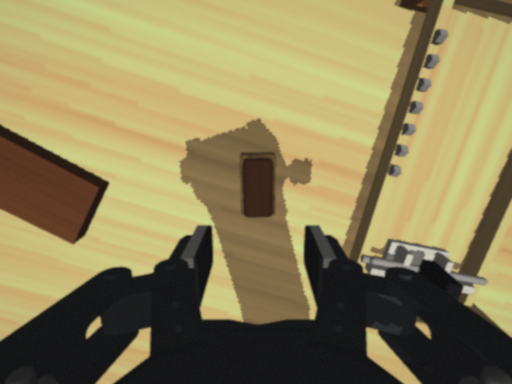

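View pics/f2.png

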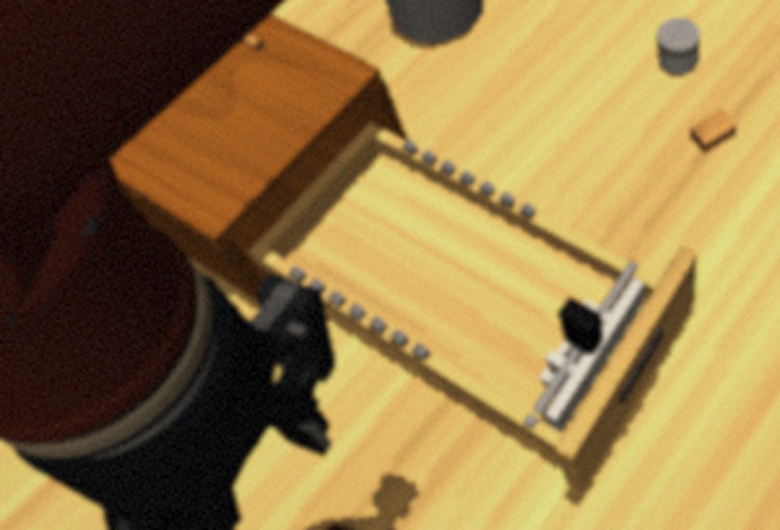

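Emit:
{"fn": "play_rows", "kwargs": {
  "deltas": [
    [0,0,0.95,0,0,0,55],
    [0,0,0.95,0,0,0,55],
    [0,0,0,-0.2,0.71,0,55],
    [0,0,0,-0.2,0.71,0,55],
    [0,0,0,-0.2,0.71,0,55],
    [0,0,0,-0.2,0.71,0,55],
    [0,0,0,-0.2,0.71,0,55],
    [0,0,0,-0.2,0.71,0,55],
    [0,0,0,-0.2,0.71,0,55],
    [0,0,0,-0.2,0.5,0,55],
    [0,0,0,0,0,0,55],
    [0,0,0,0,0,0,55]
  ]
}}

```text
time: 9.75
ee_pos: [0.4688, 0.0546, 0.1345]
ee_rot: [[0.994, 0.1, -0.043], [0.099, -0.995, -0.011], [-0.044, 0.007, -0.999]]
contact_force: [-1.2, 0.6, 0.5]
width: 0.0471
```

```bash
python3 - <<'E'
from h import *
go(dw(.032,0,.036),YAW)
w=P('wrist');shot('wrist','g1')
print(proj(w,dw(.032,0,.067)),proj(w,dw(.032,0.007,.067)),proj(w,dw(.032,-0.007,.067)))
E
```

```text
t 9.75 p [0.4688 0.0546 0.1345] yaw 0.0996 turn units [ 0.07  0.42 -0.04] shift units(final axes) [0.53 0.   2.62] force [-1.2  0.6  0.5] w 0.0471
[258.19325853 184.89591585] [247.62466936 184.95635143] [268.75712922 184.83550724]
```

View pics/g1.png

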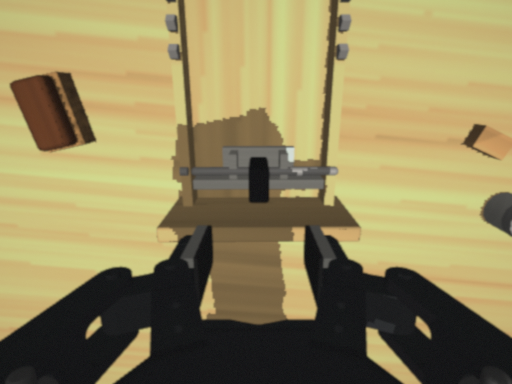

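Emit:
{"fn": "play_rows", "kwargs": {
  "deltas": [
    [0.07,0.42,0,0.5,0,0,55],
    [0,0,0,0,0,0,55],
    [0,0,0,0,0,0.7,55],
    [0,0,0,0,0,0.7,55],
    [0,0,0,0,0,0.6,55],
    [0,0,0,0,0,0.3,55],
    [0,0,0,0,0,0,55],
    [0,0,0,0,0,0,55]
  ]
}}

```text
time: 10.6
ee_pos: [0.4841, 0.0656, 0.062]
ee_rot: [[0.994, 0.113, -0.002], [0.113, -0.994, 0.004], [-0.002, -0.004, -1.0]]
contact_force: [-0.3, -0.1, 0.2]
width: 0.0469
```

```bash
python3 - <<'E'
from h import *
go(dw(.032,0,.036),YAW)
E
```

```text
t 10.6 p [0.4841 0.0656 0.062 ] yaw 0.1132 turn units [-0.04  0.02  0.09] shift units(final axes) [-0.01  0.31  0.2 ] force [-0.3 -0.1  0.2] w 0.0469
```

Emit:
{"fn": "play_rows", "kwargs": {
  "deltas": [
    [0,0,0.09,0,0.31,0.1,55],
    [0,0,0,0,0,0.08,55],
    [0,0,0,0,0,0,40],
    [0,0,0,0,0,0,0],
    [0,0,0,0,0,0,0],
    [0,0,0,0,0,0,0],
    [0,0,0,0,0,0,0],
    [0,0,0,0,0,0,0]
  ],
  "grip_force": 40
}}

```text
time: 11.4
ee_pos: [0.4869, 0.0557, 0.0585]
ee_rot: [[0.995, 0.102, 0.002], [0.102, -0.995, 0.005], [0.003, -0.004, -1.0]]
contact_force: [0.5, 0.8, -0.3]
width: 0.0133
```

```bash
python3 - <<'E'
from h import *
go(dw(.217,0,.052),YAW)
E
```

```text
t 11.4 p [0.4869 0.0557 0.0585] yaw 0.1026 turn units [-0.04 -0.03 -0.01] shift units(final axes) [ 6.1  -0.02 -0.45] force [ 0.5  0.8 -0.3] w 0.0133
```

Emit:
{"fn": "play_rows", "kwargs": {
  "deltas": [
    [0,0,0,0,0,-0.3,0],
    [0,0,0,0,0,-0.25,0],
    [0,0,0,0,0,0,0],
    [0,0,0,0,0,0,0]
  ]
}}

```text
time: 11.8
ee_pos: [0.4859, 0.0556, 0.0757]
ee_rot: [[0.995, 0.103, 0.001], [0.103, -0.995, 0.005], [0.001, -0.004, -1.0]]
contact_force: [0.3, 0.7, -4.0]
width: 0.0134
```

```bash
python3 - <<'E'
from h import *
go(dw(.217,0,.052),YAW)
w=P('wrist');shot('wrist','h1')
shot('side','h2',(60,180,300,384),3)
E
```

```text
t 11.8 p [0.4859 0.0556 0.0757] yaw 0.1027 turn units [-0.04 -0.01 -0.01] shift units(final axes) [ 6.13 -0.02  0.12] force [ 0.3  0.7 -4. ] w 0.0134
```

View pics/h1.png

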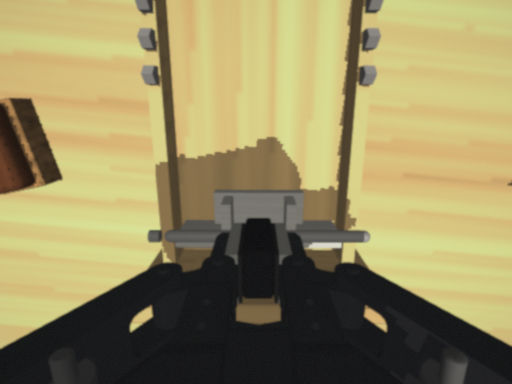

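View pics/h2.png

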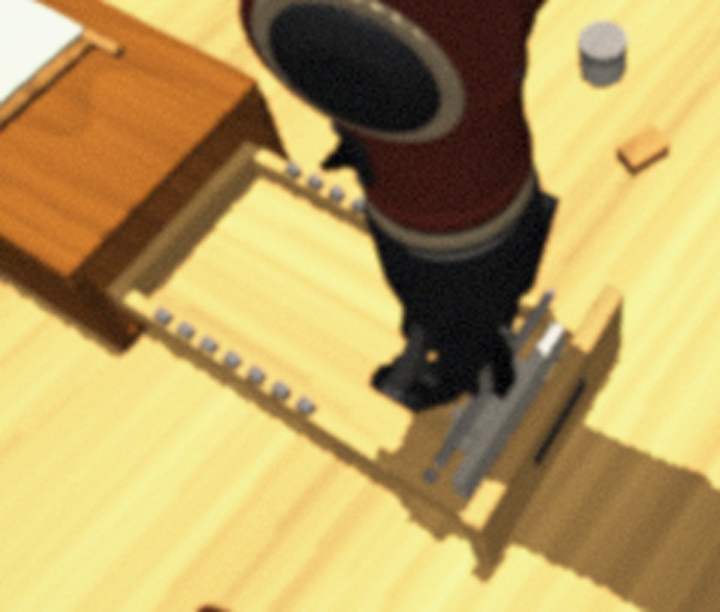

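Emit:
{"fn": "play_rows", "kwargs": {
  "deltas": [
    [0,0,0,0.4,0,-0.02,0],
    [0,0,0,0.6,0,-0.02,0],
    [0,0,0,0.6,0,-0.02,0],
    [0,0,0,0.6,0,-0.02,0],
    [0,0,0,0.6,0,-0.02,0]
  ]
}}

```text
time: 12.4
ee_pos: [0.565, 0.0637, 0.0756]
ee_rot: [[0.995, 0.103, -0.012], [0.103, -0.995, 0.002], [-0.012, -0.004, -1.0]]
contact_force: [-0.8, 0.6, -4.3]
width: 0.0134
```

```bash
python3 - <<'E'
from h import *
go(dw(.217,0,.055),YAW)
E
```

```text
t 12.4 p [0.565  0.0637 0.0756] yaw 0.1036 turn units [-0.04  0.11 -0.  ] shift units(final axes) [ 3.48 -0.03  0.02] force [-0.8  0.6 -4.3] w 0.0134
```

Emit:
{"fn": "play_rows", "kwargs": {
  "deltas": [
    [0,0.06,0,0.6,0,-0.02,0],
    [0,0.06,0,0.6,0,-0.02,0],
    [0,0,0,0.6,0,-0.02,0],
    [0,0,0,0.6,0,-0.02,0],
    [0,0,0,0.4,0,-0.02,0],
    [0,0,0,0,0,0,0],
    [0,0,0,0,0,0,0]
  ]
}}

```text
time: 13.1
ee_pos: [0.6479, 0.0721, 0.0718]
ee_rot: [[0.995, 0.103, -0.011], [0.103, -0.995, 0.002], [-0.011, -0.004, -1.0]]
contact_force: [-0.4, -0.3, -3.6]
width: 0.0134
```

```bash
python3 - <<'E'
from h import *
go(dw(.217,0,.055),YAW)
w=P('wrist');shot('wrist','i1')
shot('side','i2',(60,180,300,384),3)
E
```

```text
t 13.1 p [0.6479 0.0721 0.0718] yaw 0.1032 turn units [-0.03  0.1  -0.01] shift units(final axes) [ 0.7  -0.04 -0.11] force [-0.4 -0.3 -3.6] w 0.0134
```

View pics/i1.png

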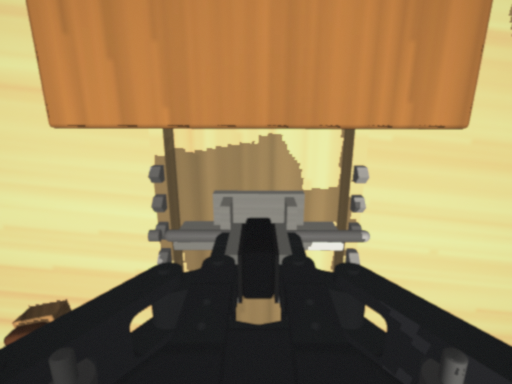

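View pics/i2.png

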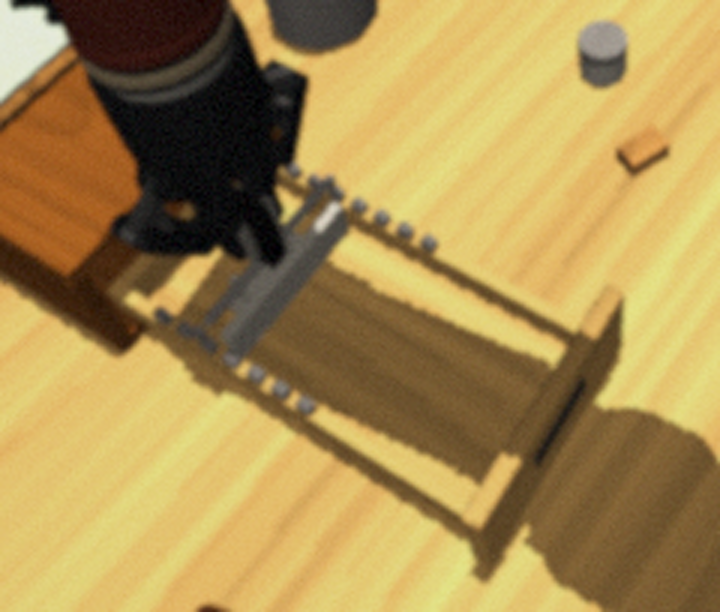

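Emit:
{"fn": "play_rows", "kwargs": {
  "deltas": [
    [0,0.05,0,0.3,0,-0.12,0],
    [0,0.05,0,0.4,0,-0.04,0],
    [0,0,0,0,0,-0.02,0],
    [0,0,0,0,0,-0.02,0]
  ]
}}

```text
time: 13.6
ee_pos: [0.6665, 0.074, 0.078]
ee_rot: [[0.995, 0.103, -0.005], [0.103, -0.995, 0.003], [-0.005, -0.003, -1.0]]
contact_force: [-0.3, 1.0, -4.6]
width: 0.0136
```

```bash
python3 - <<'E'
from h import *
go(dw(.217,0,.055),YAW)
w=P('wrist');shot('wrist','i3')
E
```

```text
t 13.6 p [0.6665 0.074  0.078 ] yaw 0.1034 turn units [-0.03  0.05 -0.01] shift units(final axes) [ 0.08 -0.04  0.1 ] force [-0.3  1.  -4.6] w 0.0136
```

View pics/i3.png

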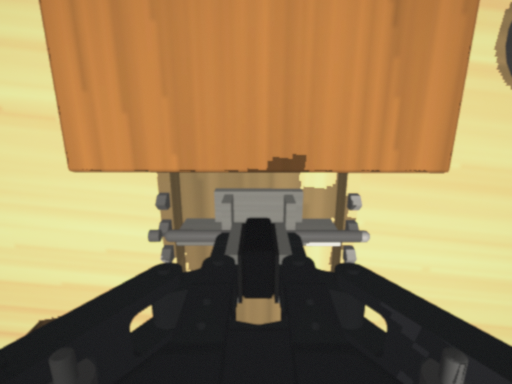

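```bash
python3 - <<'E'
from h import *
w=P('wrist')
for v in (236,):
  for z in (.060,.064,.068):print('rod',z,wd(ray(w,(155,v),z)))
for u,v in ((163,201),(165,228),(168,254),(355,201),(351,228)):
  print(v,wd(ray(w,(u,v),.047)),wd(ray(w,(u,v),.052)))
E
```

```text
rod 0.06 [0.20898042 0.06018566 0.04      ]
rod 0.064 [0.21083086 0.05866135 0.044     ]
rod 0.068 [0.21268129 0.05713705 0.048     ]
201 [0.22646798 0.0579891  0.027     ] [0.22810473 0.05628949 0.032     ]
228 [0.20848657 0.05827968 0.027     ] [0.21064076 0.0565717  0.032     ]
254 [0.19024605 0.05787551 0.027     ] [0.19292515 0.05617916 0.032     ]
201 [ 0.22655616 -0.06040075  0.027     ] [ 0.22819038 -0.05869352  0.032     ]
228 [ 0.20860613 -0.05945683  0.027     ] [ 0.21075689 -0.05777676  0.032     ]
```

Emit:
{"fn": "play_rows", "kwargs": {
  "deltas": [
    [0,0,0,0.2,0,0,0],
    [0,0,0,0,0,0,0],
    [0,0,0,0,0,0,0]
  ]
}}

```text
time: 13.95
ee_pos: [0.6719, 0.0745, 0.078]
ee_rot: [[0.995, 0.103, -0.007], [0.103, -0.995, 0.002], [-0.006, -0.003, -1.0]]
contact_force: [-0.2, -0.1, -4.9]
width: 0.0135
```

```bash
python3 - <<'E'
from h import *
go(dw(.217,0,.055),YAW)
w=P('wrist');im=shot('wrist','i4')
cv2.imwrite('pics/i4.png',cv2.resize(im[150:290,130:390],None,fx=3,fy=3,interpolation=cv2.INTER_CUBIC))
E
```

```text
t 13.95 p [0.6719 0.0745 0.078 ] yaw 0.1034 turn units [-0.03  0.06 -0.01] shift units(final axes) [-0.1  -0.04  0.1 ] force [-0.2 -0.1 -4.9] w 0.0135
```

View pics/i4.png

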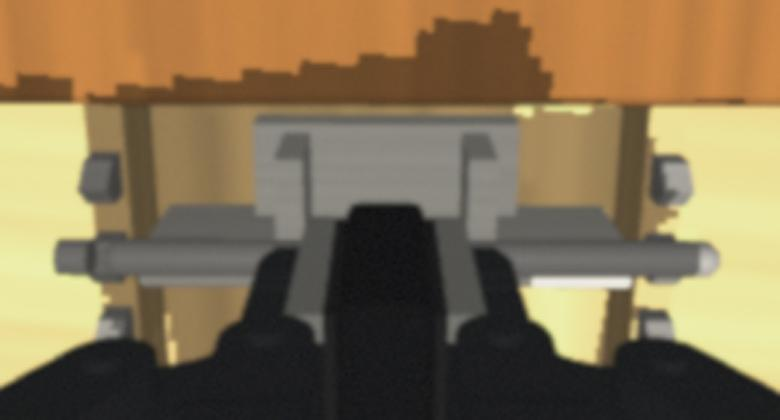

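Emit:
{"fn": "play_rows", "kwargs": {
  "deltas": [
    [0,0,0,0,0,0.3,0],
    [0,0,0,0,0,0.3,0],
    [0,0,0,0,0,0,0]
  ]
}}

```text
time: 14.3
ee_pos: [0.6717, 0.0745, 0.0588]
ee_rot: [[0.995, 0.103, -0.007], [0.103, -0.995, 0.002], [-0.006, -0.003, -1.0]]
contact_force: [0.0, 0.6, -2.4]
width: 0.0134
```

```bash
python3 - <<'E'
from h import *
go(dw(.217,0,.038),YAW)
w=P('wrist');im=shot('wrist','i4')
cv2.imwrite('pics/i5.png',cv2.resize(im[150:290,130:390],None,fx=3,fy=3,interpolation=cv2.INTER_CUBIC))
E
```

```text
t 14.3 p [0.6717 0.0745 0.0588] yaw 0.1034 turn units [-0.03  0.06 -0.01] shift units(final axes) [-0.1  -0.04  0.03] force [ 0.   0.6 -2.4] w 0.0134
```

View pics/i5.png

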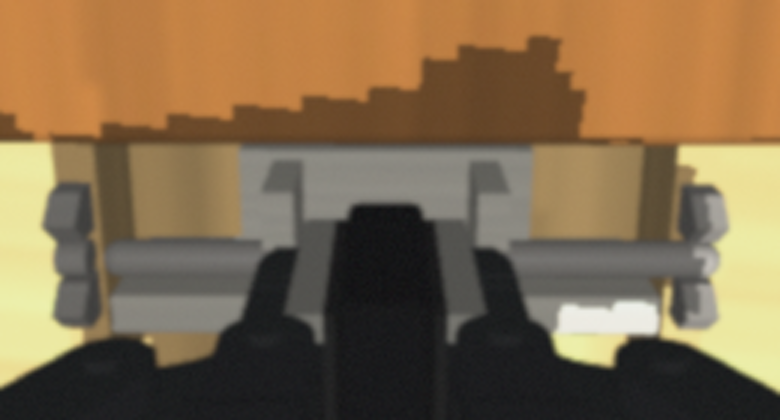

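Emit:
{"fn": "play_rows", "kwargs": {
  "deltas": [
    [0,0,0,0,0,0,40],
    [0,0,0,0,0,0,50],
    [0,0,0,0,0,0,50],
    [0,0,0,0,0,-0.8,50],
    [0,0,0,0,0,-0.9,50],
    [0,0,0,0,0,-0.9,50],
    [0,0,0,0,0,-0.7,65],
    [0,0,0,0,0,0,65],
    [0,0,0,0,0,0,65]
  ]
}}

```text
time: 15.25
ee_pos: [0.6754, 0.0744, 0.1673]
ee_rot: [[0.995, 0.103, 0.003], [0.103, -0.995, 0.003], [0.004, -0.003, -1.0]]
contact_force: [-0.6, -1.0, -1.0]
width: 0.0552
```

```bash
python3 - <<'E'
from h import *
go([.5908,-.198,.15],YAW)
w=P('wrist');im=shot('wrist','j1')
shot('scene','j2',(110,130,380,300),2.9)
shot('side','j3',(80,110,360,360),2.4)
E
```

```text
t 15.25 p [0.6754 0.0744 0.1673] yaw 0.1033 turn units [-0.03 -0.03 -0.01] shift units(final axes) [-3.75  8.74  0.58] force [-0.6 -1.  -1. ] w 0.0552
```

View pics/j1.png

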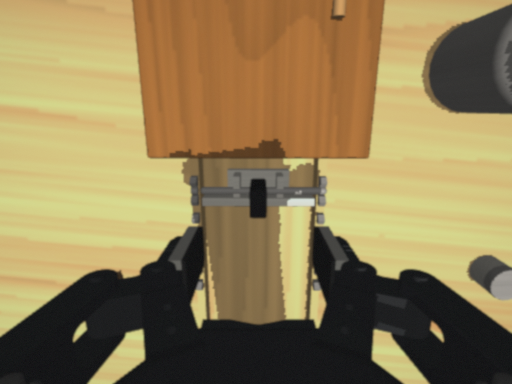

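View pics/j2.png

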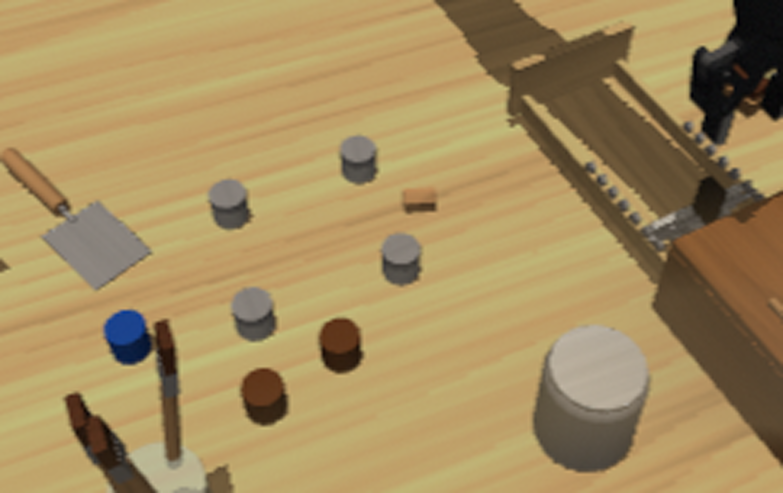

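View pics/j3.png

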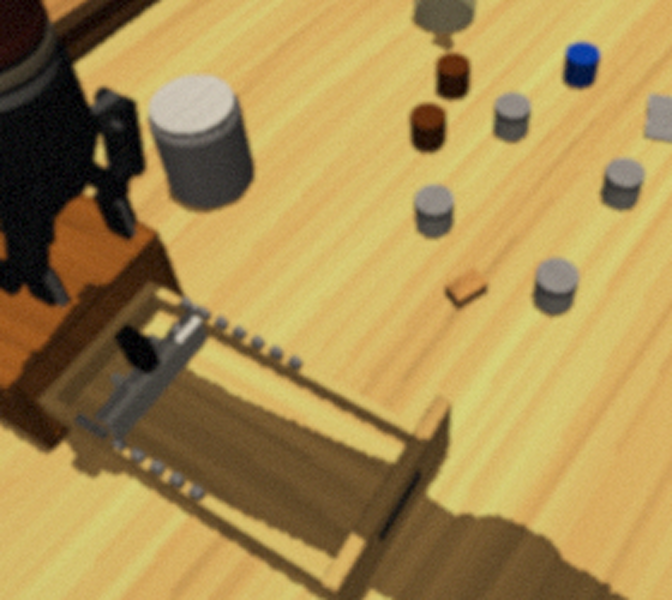

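```bash
python3 - <<'E'
from h import *
a=P('scene');b=P('side')
print(ray(a,(313,282),0),ray(b,(168,188),0),tri(a,(315,255),b,(161,153)))
E
```

```text
[ 0.814999   -0.11877254  0.        ] [ 0.78966208 -0.10786268  0.        ] [ 0.79728806 -0.12011641  0.09847146]
```

Emit:
{"fn": "play_rows", "kwargs": {
  "deltas": [
    [0,0,0,-0.5,0.7,0,65],
    [0,0,0,-0.5,0.85,0,65],
    [0,0,0,-0.4,0.9,0,68],
    [0,0,0,-0.4,0.9,0,70],
    [0,0,0,-0.4,0.9,0,70],
    [0,0,0,-0.4,0.9,0.1,70],
    [0,0,0,-0.4,0.9,0.2,70],
    [0,0,0,-0.4,0.9,0.3,70],
    [0,0,0,-0.3,0.9,0.3,70],
    [0,0,0,-0.1,0.4,0.2,70],
    [0,0,0,0,0,0,70],
    [0,0,0,0,0,0,70]
  ]
}}

```text
time: 16.6
ee_pos: [0.5763, -0.188, 0.1147]
ee_rot: [[0.994, 0.109, -0.026], [0.109, -0.994, 0.011], [-0.025, -0.013, -1.0]]
contact_force: [-0.0, -0.2, -0.3]
width: 0.0596
```

```bash
python3 - <<'E'
from h import *
go([.5908,-.198,.008],YAW)
w=P('wrist');im=shot('wrist','k1')
print(proj(w,[.5908,-.198,.034]))
E
```

```text
t 16.6 p [ 0.5763 -0.188   0.1147] yaw 0.1095 turn units [-0.13  0.24  0.05] shift units(final axes) [0.45 0.38 3.56] force [-0.  -0.2 -0.3] w 0.0596
[274.81844009 177.44467787]
```

View pics/k1.png

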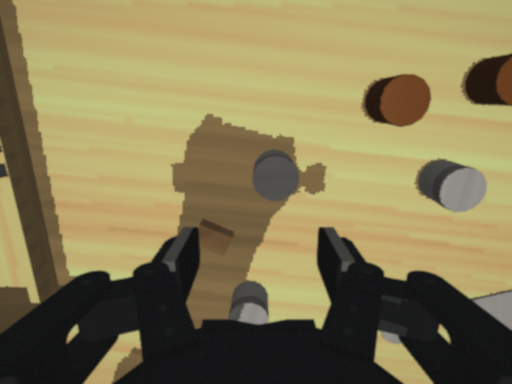

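Emit:
{"fn": "play_rows", "kwargs": {
  "deltas": [
    [-0.1,0.2,0,0.45,0.38,0.4,70],
    [0,0,0,0,0,0.5,70],
    [0,0,0,0,0,0.5,70],
    [0,0,0,0,0,0.4,70],
    [0,0,0,0,0,0,70]
  ]
}}

```text
time: 17.15
ee_pos: [0.5973, -0.1855, 0.0614]
ee_rot: [[0.992, 0.125, 0.005], [0.125, -0.992, 0.008], [0.006, -0.007, -1.0]]
contact_force: [-0.1, -0.2, -0.4]
width: 0.0596
```

```bash
python3 - <<'E'
from h import *
go([.5908,-.198,.008],YAW)
E
```

```text
t 17.15 p [ 0.5973 -0.1855  0.0614] yaw 0.1252 turn units [-0.07 -0.06  0.2 ] shift units(final axes) [-0.26  0.39  1.78] force [-0.1 -0.2 -0.4] w 0.0596
```

Emit:
{"fn": "play_rows", "kwargs": {
  "deltas": [
    [0,0,0.2,-0.26,0.39,0,70],
    [0,0,0,0,0,0,70],
    [0,0,0,0,0,0.2,70]
  ]
}}

```text
time: 17.45
ee_pos: [0.5929, -0.1976, 0.0575]
ee_rot: [[0.994, 0.105, 0.01], [0.105, -0.994, 0.007], [0.011, -0.006, -1.0]]
contact_force: [0.4, 0.5, -0.2]
width: 0.0599
```

```bash
python3 - <<'E'
from h import *
go([.5908,-.198,.008],YAW)
E
```

```text
t 17.45 p [ 0.5929 -0.1976  0.0575] yaw 0.1051 turn units [-0.06 -0.1   0.01] shift units(final axes) [-0.07  0.01  1.65] force [ 0.4  0.5 -0.2] w 0.0599
```

Emit:
{"fn": "play_rows", "kwargs": {
  "deltas": [
    [-0.05,-0.1,0,-0.05,0,0.5,70],
    [0,0,0,0,0,0.6,70],
    [0,0,0,0,0,0.35,60],
    [0,0,0,0,0,0.1,40],
    [0,0,0,0,0,0,0],
    [0,0,0,0,0,0,0],
    [0,0,0,0,0,0,0]
  ],
  "grip_force": 30
}}

```text
time: 18.15
ee_pos: [0.5918, -0.1983, 0.0081]
ee_rot: [[0.995, 0.104, -0.0], [0.104, -0.995, -0.0], [-0.0, 0.0, -1.0]]
contact_force: [-0.0, -0.9, -0.9]
width: 0.0347
```

```bash
python3 - <<'E'
from h import *
go(dw(.135,0,.10),YAW)
E
```

```text
t 18.15 p [ 0.5918 -0.1983  0.0081] yaw 0.1041 turn units [0. 0. 0.] shift units(final axes) [ 0.77 -8.81 -3.73] force [-0.  -0.9 -0.9] w 0.0347
```

Emit:
{"fn": "play_rows", "kwargs": {
  "deltas": [
    [0,0,0,0,0,-0.8,0],
    [0,0,0,0,0,-0.9,0],
    [0,0,0,0,0,-0.9,0],
    [0,0,0,0.1,-0.5,-0.9,0],
    [0,0,0,0.1,-0.9,-0.2,0],
    [0,0,0,0.1,-0.9,0,0],
    [0,0,0,0.1,-0.9,0,0],
    [0,0,0,0.1,-0.9,0,0],
    [0,0,0,0.1,-0.9,0,0],
    [0,0,0,0.1,-0.9,0,0],
    [0,0,0,0.1,-0.9,0,0],
    [0,0,0,0.1,-0.9,0,0]
  ]
}}

```text
time: 19.35
ee_pos: [0.5957, 0.0348, 0.1264]
ee_rot: [[0.996, 0.091, 0.006], [0.091, -0.996, -0.005], [0.005, 0.005, -1.0]]
contact_force: [0.5, -0.3, -1.1]
width: 0.0351
```

Emit:
{"fn": "play_rows", "kwargs": {
  "deltas": [
    [0,0,0,0,-0.4,0,0],
    [0,0,0,0,0,0,0],
    [0,0,0,0,0,0,0],
    [0,0,0,0,0,0,0]
  ]
}}

```text
time: 19.75
ee_pos: [0.594, 0.0502, 0.127]
ee_rot: [[0.995, 0.097, 0.006], [0.097, -0.995, -0.004], [0.006, 0.004, -1.0]]
contact_force: [-1.0, 0.6, -0.5]
width: 0.0347
```

```bash
python3 - <<'E'
from h import *
go(dw(.142,0,.0095),YAW)
shot('wrist','k2')
E
```

```text
t 19.75 p [0.594  0.0502 0.127 ] yaw 0.0969 turn units [ 0.04 -0.06 -0.07] shift units(final axes) [ 0.06 -0.58  3.25] force [-1.   0.6 -0.5] w 0.0347
```

View pics/k2.png

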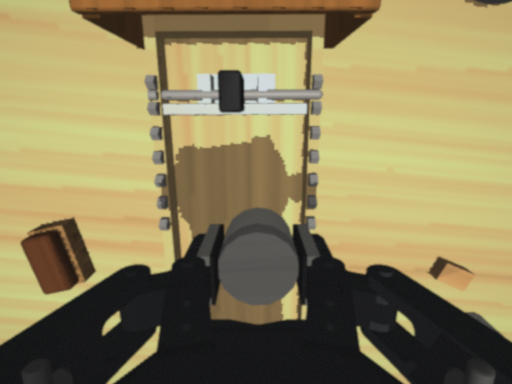

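Tin held centred. Correct sideways, lower, release.

Emit:
{"fn": "play_rows", "kwargs": {
  "deltas": [
    [0,-0.05,-0.05,0.05,-0.55,0,0],
    [0,0,0,0,0,0.5,0],
    [0,0,0,0,0,0.7,0],
    [0,0,0,0,0,0.7,0],
    [0,0,0,0,0,0.5,0],
    [0,0,0,0,0,0,0]
  ]
}}

```text
time: 20.4
ee_pos: [0.5966, 0.0665, 0.0538]
ee_rot: [[0.995, 0.095, 0.004], [0.095, -0.995, -0.003], [0.004, 0.004, -1.0]]
contact_force: [0.7, 0.0, 0.2]
width: 0.0351
```

```bash
python3 - <<'E'
from h import *
go(dw(.142,0,.0095),YAW)
E
```

```text
t 20.4 p [0.5966 0.0665 0.0538] yaw 0.0954 turn units [ 0.04 -0.04 -0.08] shift units(final axes) [-0.08 -0.05  0.81] force [0.7 0.  0.2] w 0.0351
```

Emit:
{"fn": "play_rows", "kwargs": {
  "deltas": [
    [0,-0.04,0,-0.05,-0.04,0.4,0],
    [0,0,0,0,0,0.3,0],
    [0,0,0,0,0,0.05,0],
    [0,0,0,0,0,0,0]
  ]
}}

```text
time: 20.8
ee_pos: [0.5964, 0.0686, 0.031]
ee_rot: [[0.995, 0.095, 0.003], [0.095, -0.995, -0.003], [0.002, 0.003, -1.0]]
contact_force: [-1.3, -0.4, -0.8]
width: 0.0353
```

```bash
python3 - <<'E'
from h import *
go(dw(.142,0,.0095),YAW)
E
```

```text
t 20.8 p [0.5964 0.0686 0.031 ] yaw 0.0953 turn units [ 0.03 -0.02 -0.08] shift units(final axes) [-0.08  0.02  0.05] force [-1.3 -0.4 -0.8] w 0.0353
```

Emit:
{"fn": "play_rows", "kwargs": {
  "deltas": [
    [0,0,0,0,0,0.04,0],
    [0,0,0,0,0,0,60],
    [0,0,0,0,0,0,60],
    [0,0,0,0,0,0,60],
    [0,0,0,0,0,-0.6,60],
    [0,0,0,0,0,-0.9,60],
    [0,0,0,0,0,-0.9,60],
    [0,0,0,0,0,-0.9,60],
    [0,0,0,0,0,-0.5,70],
    [0,0,0,0,0,0,70]
  ]
}}

```text
time: 21.8
ee_pos: [0.5973, 0.0688, 0.1505]
ee_rot: [[0.996, 0.094, 0.007], [0.094, -0.996, -0.002], [0.007, 0.003, -1.0]]
contact_force: [0.4, 0.5, -0.1]
width: 0.06
```

```bash
python3 - <<'E'
from h import *
go([.4585,-.190,.10],YAW)
shot('wrist','l1')
shot('scene','l2',(110,130,380,300),2.9)
E
```

```text
t 21.8 p [0.5973 0.0688 0.1505] yaw 0.0946 turn units [ 0.03 -0.06 -0.09] shift units(final axes) [-5.5   8.1   1.68] force [ 0.4  0.5 -0.1] w 0.06
```

View pics/l1.png

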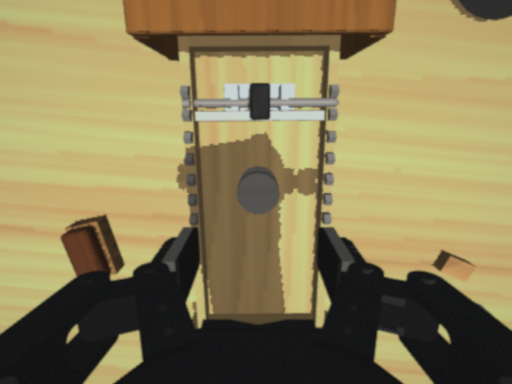

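View pics/l2.png

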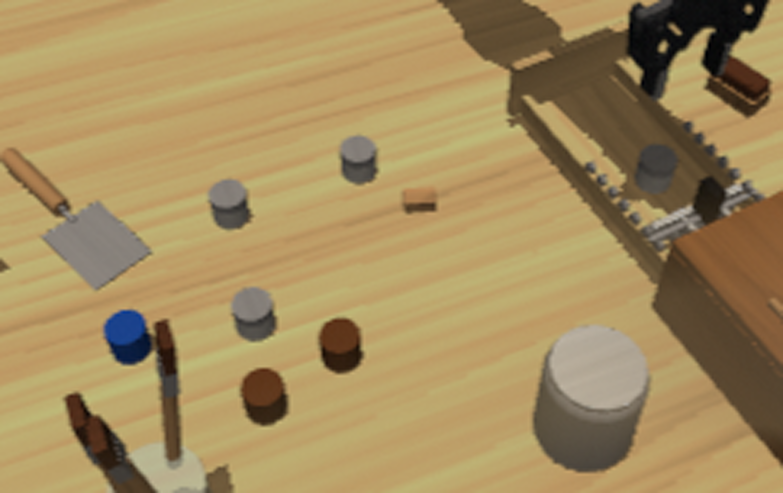

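Emit:
{"fn": "play_rows", "kwargs": {
  "deltas": [
    [0,0,-0.1,-0.5,0.6,0,70],
    [0,0,0,-0.55,0.8,0,70],
    [0,0,0,-0.55,0.8,0,70],
    [0,0,0,-0.55,0.8,0,70],
    [0,0,0,-0.55,0.8,0,70],
    [0,0,0,-0.55,0.8,0,70],
    [0,0,0,-0.55,0.8,0.2,70],
    [0,0,0,-0.55,0.8,0.3,70],
    [0,0,0,-0.55,0.8,0.3,70],
    [0,0,0,-0.4,0.7,0.3,70],
    [0,0,0,-0.2,0.3,0.2,70],
    [0,0,0,0,0,0,70]
  ]
}}

```text
time: 23.1
ee_pos: [0.4412, -0.1933, 0.0926]
ee_rot: [[0.994, 0.109, -0.027], [0.109, -0.994, 0.005], [-0.027, -0.008, -1.0]]
contact_force: [-0.1, 0.2, -0.2]
width: 0.0595
```

Emit:
{"fn": "play_rows", "kwargs": {
  "deltas": [
    [0,0,0,0,0,0,70],
    [0,0,0,0,0,0,70],
    [0,0,0,0,0,0,70]
  ]
}}

```text
time: 23.4
ee_pos: [0.443, -0.1896, 0.0923]
ee_rot: [[0.993, 0.114, -0.027], [0.115, -0.993, 0.007], [-0.026, -0.01, -1.0]]
contact_force: [0.3, 0.2, 0.9]
width: 0.0596
```

```bash
python3 - <<'E'
from h import *
go([.4585,-.190,.008],YAW)
w=P('wrist');shot('wrist','l3')
print(proj(w,[.4585,-.19,.034]))
E
```

```text
t 23.4 p [ 0.443  -0.1896  0.0923] yaw 0.1149 turn units [-0.1   0.24  0.1 ] shift units(final axes) [0.51 0.07 2.81] force [0.3 0.2 0.9] w 0.0596
[262.61937875 182.58815394]
```

View pics/l3.png

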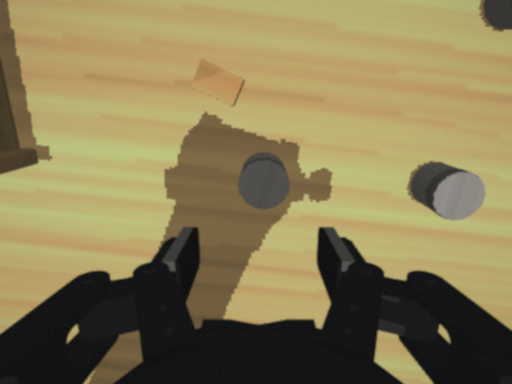

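Tin B lid at (264,181), predicted (263,183): good.

Emit:
{"fn": "play_rows", "kwargs": {
  "deltas": [
    [-0.1,0.22,0.1,0.5,0.07,0,70],
    [0,0,0,0,0,0.6,70],
    [0,0,0,0,0,0.7,70],
    [0,0,0,0,0,0.3,70],
    [0,0,0,0,0,0,70]
  ]
}}

```text
time: 23.95
ee_pos: [0.4672, -0.1873, 0.0448]
ee_rot: [[0.994, 0.109, 0.013], [0.109, -0.994, -0.003], [0.013, 0.004, -1.0]]
contact_force: [-0.4, 0.4, 0.2]
width: 0.0599
```

```bash
python3 - <<'E'
from h import *
go([.4585,-.190,.008],YAW)
E
```

```text
t 23.95 p [ 0.4672 -0.1873  0.0448] yaw 0.1091 turn units [ 0.04 -0.12  0.05] shift units(final axes) [-0.3   0.06  1.23] force [-0.4  0.4  0.2] w 0.0599
```

Emit:
{"fn": "play_rows", "kwargs": {
  "deltas": [
    [0,-0.1,0.05,-0.3,0.06,0,70],
    [0,0,0,0,0,0,70],
    [0,0,0,0,0,0.5,70],
    [0,0,0,0,0,0.5,65],
    [0,0,0,0,0,0.2,60],
    [0,0,0,0,0,0,55]
  ]
}}

```text
time: 24.55
ee_pos: [0.4613, -0.1919, 0.012]
ee_rot: [[0.995, 0.102, 0.011], [0.102, -0.995, -0.008], [0.01, 0.009, -1.0]]
contact_force: [-0.5, 0.3, -0.4]
width: 0.0469
```

```bash
python3 - <<'E'
from h import *
go([.4585,-.190,.008],YAW)
E
```

```text
t 24.55 p [ 0.4613 -0.1919  0.012 ] yaw 0.1022 turn units [ 0.08 -0.09 -0.02] shift units(final axes) [-0.09 -0.07  0.13] force [-0.5  0.3 -0.4] w 0.0469
```

Emit:
{"fn": "play_rows", "kwargs": {
  "deltas": [
    [0.05,-0.08,0,-0.07,-0.05,0.13,40],
    [0,0,0,0,0,0,0],
    [0,0,0,0,0,0,0],
    [0,0,0,0,0,0,0],
    [0,0,0,0,0,-0.8,0],
    [0,0,0,0,0,-0.9,0],
    [0,0,0,0,0,-0.9,0],
    [0,0,0,0.2,-0.4,-0.9,0],
    [0,0,0,0.4,-0.8,-0.2,0],
    [0,0,0,0.45,-0.85,0,0],
    [0,0,0,0.45,-0.85,0,0],
    [0,0,0,0.45,-0.85,0,0]
  ]
}}

```text
time: 25.75
ee_pos: [0.5053, -0.0756, 0.1252]
ee_rot: [[0.996, 0.088, 0.002], [0.088, -0.996, -0.007], [0.001, 0.007, -1.0]]
contact_force: [0.7, -0.4, -0.4]
width: 0.0348
```

```bash
python3 - <<'E'
from h import *
go(dw(.102,0,.1),YAW)
E
```

```text
t 25.75 p [ 0.5053 -0.0756  0.1252] yaw 0.088 turn units [ 0.07 -0.01 -0.15] shift units(final axes) [ 2.11 -4.44  0.17] force [ 0.7 -0.4 -0.4] w 0.0348
```

Emit:
{"fn": "play_rows", "kwargs": {
  "deltas": [
    [0.05,0,-0.05,0.4,-0.85,0,0],
    [0,0,-0.03,0.4,-0.85,0,0],
    [0,0,0,0.4,-0.85,0,0],
    [0,0,0,0.4,-0.85,0,0],
    [0,0,0,0.3,-0.6,0,0],
    [0,0,0,0,0,0,0],
    [0,0,0,0,0,0,0],
    [0,0,0,0,0,0,0],
    [0,0,0,0,0,0,0]
  ]
}}

```text
time: 26.65
ee_pos: [0.5494, 0.0569, 0.1238]
ee_rot: [[0.995, 0.102, -0.004], [0.102, -0.995, -0.001], [-0.004, 0.001, -1.0]]
contact_force: [-0.2, 1.2, 0.2]
width: 0.0351
```

```bash
python3 - <<'E'
from h import *
go(dw(.102,0,.0105),YAW)
E
```

```text
t 26.65 p [0.5494 0.0569 0.1238] yaw 0.1018 turn units [ 0.01  0.04 -0.02] shift units(final axes) [ 0.19 -0.2   3.11] force [-0.2  1.2  0.2] w 0.0351
```

Emit:
{"fn": "play_rows", "kwargs": {
  "deltas": [
    [0,0,0,0.19,-0.2,0,0],
    [0,0,0,0,0,0.5,0],
    [0,0,0,0,0,0.7,0],
    [0,0,0,0,0,0.6,0],
    [0,0,0,0,0,0.3,0],
    [0,0,0,0,0,0,0]
  ]
}}

```text
time: 27.25
ee_pos: [0.5597, 0.0592, 0.0627]
ee_rot: [[0.996, 0.093, 0.006], [0.093, -0.996, -0.003], [0.006, 0.003, -1.0]]
contact_force: [-0.1, -0.3, 1.2]
width: 0.035
```

```bash
python3 - <<'E'
from h import *
go(dw(.102,0,.0105),YAW)
E
```

```text
t 27.25 p [0.5597 0.0592 0.0627] yaw 0.0929 turn units [ 0.03 -0.06 -0.11] shift units(final axes) [-0.16 -0.16  1.07] force [-0.1 -0.3  1.2] w 0.035
```

Emit:
{"fn": "play_rows", "kwargs": {
  "deltas": [
    [0,0,-0.1,-0.22,-0.15,-0.05,0],
    [0,0,0,0,0,0,0],
    [0,0,0,0,0,0,0]
  ]
}}

```text
time: 27.55
ee_pos: [0.5528, 0.0631, 0.0648]
ee_rot: [[0.995, 0.103, 0.007], [0.103, -0.995, -0.002], [0.007, 0.003, -1.0]]
contact_force: [-0.6, 0.5, -0.5]
width: 0.0349
```

```bash
python3 - <<'E'
from h import *
go(dw(.102,0,.0105),YAW)
shot('wrist','l4')
E
```

```text
t 27.55 p [0.5528 0.0631 0.0648] yaw 0.1031 turn units [ 0.03 -0.07 -0.01] shift units(final axes) [ 0.05 -0.01  1.14] force [-0.6  0.5 -0.5] w 0.0349
```

View pics/l4.png

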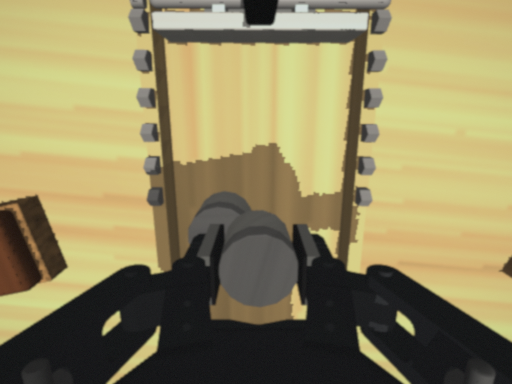

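```bash
python3 - <<'E'
from h import *
w=P('wrist')
print(wd(ray(w,(221,223),.054)), wd(robot.get_state()['ee_pos']))
for u in ((190,223),(252,223),(221,192)):print(wd(ray(w,u,.054)))
shot('side','l5',(80,200,300,360),3)
shot('scene','l6',(280,130,400,230),6)
E
```

```text
[0.10599757 0.02103852 0.034     ] [1.00230540e-01 2.17170452e-05 4.47450372e-02]
[0.10602445 0.03825889 0.034     ]
[0.10597067 0.00380488 0.034     ]
[0.12389921 0.02045759 0.034     ]
```

View pics/l5.png

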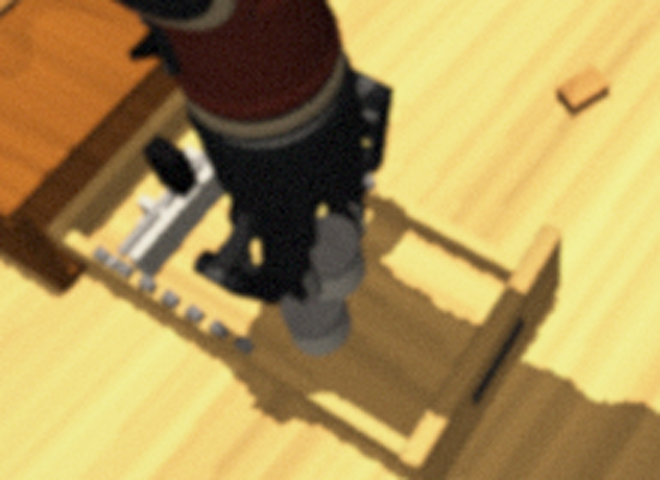

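View pics/l6.png

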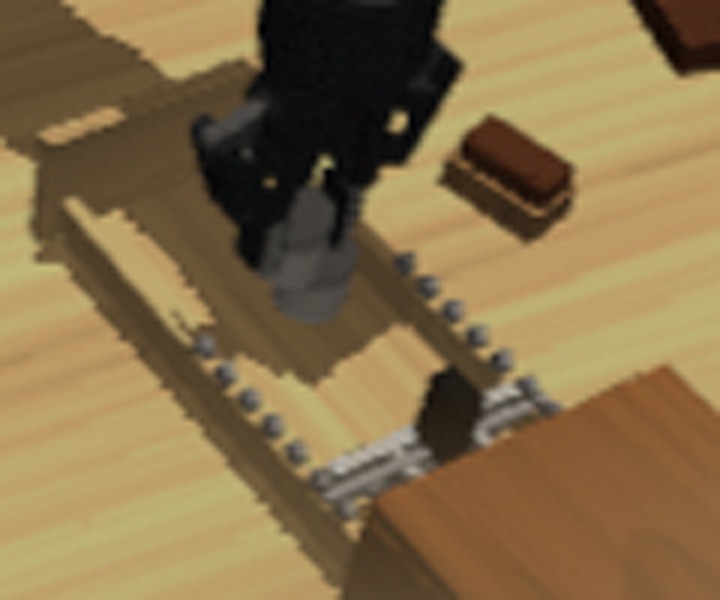

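Emit:
{"fn": "play_rows", "kwargs": {
  "deltas": [
    [0,-0.05,0,0,0,-0.5,0],
    [0,0,0,0.3,0,-0.3,0],
    [0,0,0,0.5,0,0,0],
    [0,0,0,0.5,0,0,0],
    [0,0,0,0.2,0,0,0],
    [0,0,0,0,0,0,0],
    [0,0,0,0,0,0,0]
  ]
}}

```text
time: 28.4
ee_pos: [0.5968, 0.0674, 0.0886]
ee_rot: [[0.995, 0.102, -0.002], [0.102, -0.995, -0.004], [-0.003, 0.004, -1.0]]
contact_force: [0.7, -0.1, -1.0]
width: 0.0352
```

```bash
python3 - <<'E'
from h import *
go(dw(.148,0,.0105),YAW)
shot('wrist','l7')
E
```

```text
t 28.4 p [0.5968 0.0674 0.0886] yaw 0.1027 turn units [ 0.03  0.03 -0.01] shift units(final axes) [ 0.11 -0.02  1.94] force [ 0.7 -0.1 -1. ] w 0.0352
```

View pics/l7.png

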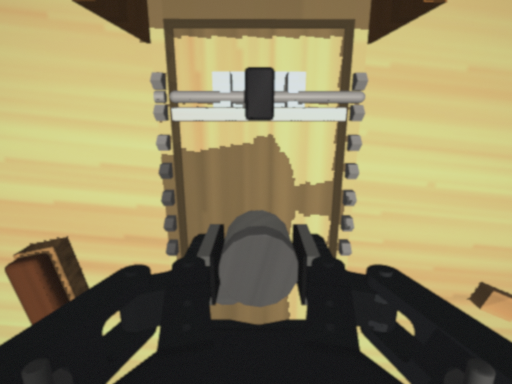

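Emit:
{"fn": "play_rows", "kwargs": {
  "deltas": [
    [0,0,0,0.12,0,0.2,0],
    [0,0,0,0,0,0.5,0],
    [0,0,0,0,0,0.6,0],
    [0,0,0,0,0,0.3,0],
    [0,0,0,0,0,0,0]
  ]
}}

```text
time: 28.95
ee_pos: [0.5986, 0.0674, 0.0381]
ee_rot: [[0.995, 0.103, -0.004], [0.103, -0.995, -0.004], [-0.005, 0.004, -1.0]]
contact_force: [0.5, -0.8, -0.1]
width: 0.0351
```

```bash
python3 - <<'E'
from h import *
go(dw(.148,0,.0105),YAW)
E
```

```text
t 28.95 p [0.5986 0.0674 0.0381] yaw 0.103 turn units [ 0.04  0.05 -0.01] shift units(final axes) [ 0.05 -0.02  0.25] force [ 0.5 -0.8 -0.1] w 0.0351
```

Emit:
{"fn": "play_rows", "kwargs": {
  "deltas": [
    [0,0,0,0,0,0.2,0],
    [0,0,0,0,0,0.08,0],
    [0,0,0,0,0,0,0],
    [0,0,0,0,0,0,58],
    [0,0,0,0,0,0,58],
    [0,0,0,0,0,0,58],
    [0,0,0,0,0,-0.6,58],
    [0,0,0,0,0,-0.9,58],
    [0,0,0,0,0,-0.9,58],
    [0,0,0,0,0,-0.9,58],
    [0,0,0,0,0,-0.5,65],
    [0,0,0,0,0,0,70]
  ]
}}

```text
time: 30.15
ee_pos: [0.6005, 0.0681, 0.1505]
ee_rot: [[0.995, 0.103, 0.001], [0.103, -0.995, -0.003], [0.0, 0.004, -1.0]]
contact_force: [0.3, -0.7, -0.7]
width: 0.0595
```

```bash
python3 - <<'E'
from h import *
go([.4652,-.3265,.10],YAW)
w=P('wrist');shot('wrist','m1')
shot('scene','m2',(110,130,380,300),2.9)
E
```

```text
t 30.15 p [0.6005 0.0681 0.1505] yaw 0.1031 turn units [ 0.03 -0.   -0.01] shift units(final axes) [-5.85 12.61  1.68] force [ 0.3 -0.7 -0.7] w 0.0595
```

View pics/m1.png

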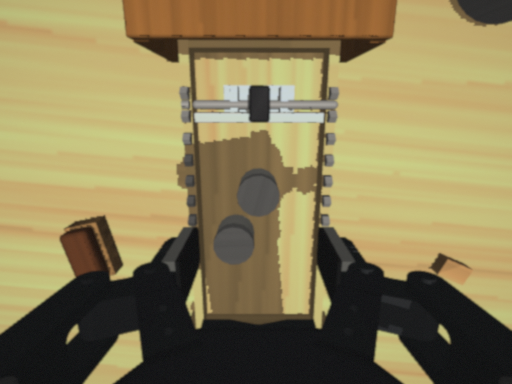

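View pics/m2.png

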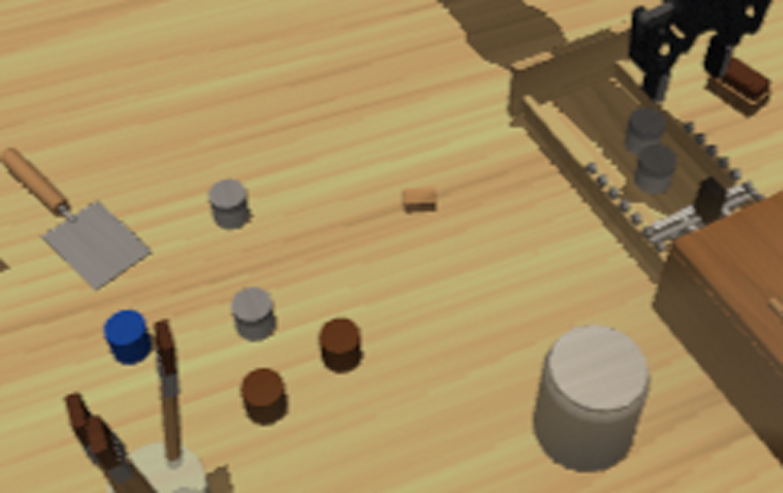

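Emit:
{"fn": "play_rows", "kwargs": {
  "deltas": [
    [0,0,0,-0.4,0.7,0,70],
    [0,0,0,-0.45,0.95,0,70],
    [0,0,0,-0.45,0.95,0,70],
    [0,0,0,-0.45,0.95,0,70],
    [0,0,0,-0.45,0.95,0,70],
    [0,0,0,-0.45,0.95,0,70],
    [0,0,0,-0.45,0.95,0,70],
    [0,0,0,-0.45,0.95,0,70],
    [0,0,0,-0.45,0.95,0,70],
    [0,0,0,-0.45,0.95,0,70],
    [0,0,0,-0.45,0.95,0.2,70],
    [0,0,0,-0.4,0.9,0.3,70]
  ]
}}

```text
time: 31.45
ee_pos: [0.4636, -0.2839, 0.117]
ee_rot: [[0.993, 0.117, -0.033], [0.117, -0.993, 0.007], [-0.032, -0.011, -0.999]]
contact_force: [0.3, -0.2, 0.4]
width: 0.0597
```

Emit:
{"fn": "play_rows", "kwargs": {
  "deltas": [
    [0,0,0,-0.3,0.7,0.4,70],
    [0,0,0,-0.2,0.4,0.4,70],
    [0,0,0,0,0,0,70],
    [0,0,0,0,0,0,70],
    [0,0,0,0,0,0,70],
    [0,0,0,0,0,0,70]
  ]
}}

```text
time: 32.05
ee_pos: [0.4467, -0.3192, 0.0864]
ee_rot: [[0.993, 0.113, -0.043], [0.114, -0.993, 0.013], [-0.041, -0.018, -0.999]]
contact_force: [-0.4, 0.2, 0.0]
width: 0.0598
```

```bash
python3 - <<'E'
from h import *
go([.4652,-.3265,.008],YAW)
w=P('wrist');shot('wrist','m3')
print(proj(w,[.4652,-.3265,.034]))
E
```

```text
t 32.05 p [ 0.4467 -0.3192  0.0864] yaw 0.1141 turn units [-0.17  0.39  0.09] shift units(final axes) [0.59 0.31 2.61] force [-0.4  0.2  0. ] w 0.0598
[273.96845392 180.81324524]
```

View pics/m3.png

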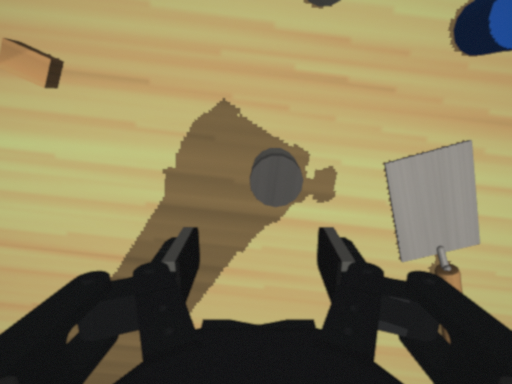

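Emit:
{"fn": "play_rows", "kwargs": {
  "deltas": [
    [-0.15,0.35,0.08,0.4,0.3,0,70],
    [0,0,0,0,0,0.4,70],
    [0,0,0,0,0,0.6,70],
    [0,0,0,0,0,0.2,70],
    [0,0,0,0,0,0,70],
    [0,0,0,0,0,0,70]
  ]
}}

```text
time: 32.7
ee_pos: [0.4623, -0.3219, 0.0495]
ee_rot: [[0.994, 0.113, -0.003], [0.113, -0.994, 0.003], [-0.002, -0.003, -1.0]]
contact_force: [-0.4, 0.2, -0.4]
width: 0.06
```

```bash
python3 - <<'E'
from h import *
go([.4652,-.3265,.008],YAW)
E
```

```text
t 32.7 p [ 0.4623 -0.3219  0.0495] yaw 0.1135 turn units [-0.03  0.02  0.09] shift units(final axes) [0.08 0.16 1.38] force [-0.4  0.2 -0.4] w 0.06
```

Emit:
{"fn": "play_rows", "kwargs": {
  "deltas": [
    [0,0,0.09,0.08,0.16,0.2,70],
    [0,0,0,0,0,0.5,70],
    [0,0,0,0,0,0.5,65],
    [0,0,0,0,0,0.2,60],
    [0,0,0,0,0,0,55]
  ]
}}

```text
time: 33.2
ee_pos: [0.4677, -0.3289, 0.0078]
ee_rot: [[0.995, 0.102, 0.002], [0.102, -0.995, -0.001], [0.002, 0.001, -1.0]]
contact_force: [0.4, -0.4, 0.0]
width: 0.047
```

```bash
python3 - <<'E'
from h import *
go([.4652,-.3265,.008],YAW)
E
```

```text
t 33.2 p [ 0.4677 -0.3289  0.0078] yaw 0.1019 turn units [ 0.01 -0.02 -0.02] shift units(final axes) [-0.08 -0.09 -0.01] force [ 0.4 -0.4  0. ] w 0.047
```

Emit:
{"fn": "play_rows", "kwargs": {
  "deltas": [
    [0,0,0,-0.06,-0.05,0,40],
    [0,0,0,0,0,0,0],
    [0,0,0,0,0,0,0],
    [0,0,0,0,0,0,0],
    [0,0,0,0,0,-0.8,0],
    [0,0,0,0,0,-0.9,0],
    [0,0,0,0,0,-0.9,0],
    [0,0,0,0.1,-0.4,-0.9,0],
    [0,0,0,0.2,-0.8,-0.2,0],
    [0,0,0,0.25,-0.95,0,0],
    [0,0,0,0.25,-0.95,0,0],
    [0,0,0,0.25,-0.95,0,0]
  ]
}}

```text
time: 34.4
ee_pos: [0.4841, -0.2071, 0.1263]
ee_rot: [[0.996, 0.088, 0.007], [0.088, -0.996, -0.008], [0.006, 0.008, -1.0]]
contact_force: [0.7, 0.0, -0.9]
width: 0.0351
```

Emit:
{"fn": "play_rows", "kwargs": {
  "deltas": [
    [0,0,0,0.25,-0.95,0,0],
    [0,0,0,0.25,-0.95,0,0],
    [0,0,0,0.25,-0.95,0,0],
    [0,0,0,0.25,-0.95,0,0],
    [0,0,0,0.25,-0.95,0,0],
    [0,0,0,0.25,-0.95,0,0]
  ]
}}

```text
time: 35.0
ee_pos: [0.5138, -0.0257, 0.127]
ee_rot: [[0.996, 0.087, 0.008], [0.087, -0.996, -0.008], [0.008, 0.009, -1.0]]
contact_force: [0.3, 0.2, -0.2]
width: 0.035
```

```bash
python3 - <<'E'
from h import *
go(dw(.064,0,.0105),YAW)
E
```

```text
t 35.0 p [ 0.5138 -0.0257  0.127 ] yaw 0.0876 turn units [ 0.09 -0.07 -0.16] shift units(final axes) [ 0.39 -2.82  3.22] force [ 0.3  0.2 -0.2] w 0.035
```

Emit:
{"fn": "play_rows", "kwargs": {
  "deltas": [
    [0.05,-0.05,-0.05,0.1,-0.8,0,0],
    [0,0,-0.03,0.1,-0.8,0,0],
    [0,0,0,0.1,-0.5,0,0],
    [0,0,0,0,-0.2,0,0],
    [0,0,0,0,0,0,0],
    [0,0,0,0,0,0,0],
    [0,0,0,0,0,0,0],
    [0,0,0,0,0,0,0]
  ]
}}

```text
time: 35.8
ee_pos: [0.5155, 0.0499, 0.1278]
ee_rot: [[0.995, 0.102, 0.003], [0.102, -0.995, -0.002], [0.003, 0.002, -1.0]]
contact_force: [-0.3, -0.5, 0.3]
width: 0.0352
```

```bash
python3 - <<'E'
from h import *
go(dw(.064,0,.0105),YAW)
shot('wrist','m4')
E
```

```text
t 35.8 p [0.5155 0.0499 0.1278] yaw 0.1024 turn units [ 0.02 -0.03 -0.02] shift units(final axes) [ 0.07 -0.31  3.24] force [-0.3 -0.5  0.3] w 0.0352
```

View pics/m4.png

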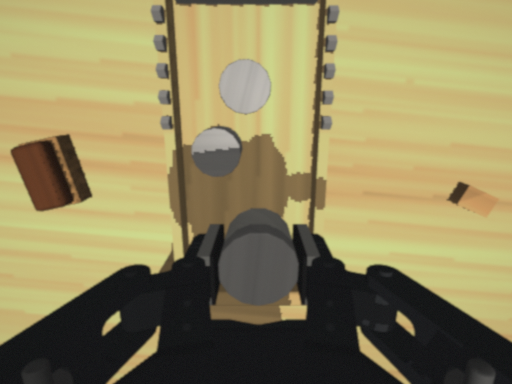

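Emit:
{"fn": "play_rows", "kwargs": {
  "deltas": [
    [0,0,0,0.04,-0.3,0,0],
    [0,0,0,0,0,0.3,0],
    [0,0,0,0,0,0.6,0],
    [0,0,0,0,0,0.6,0],
    [0,0,0,0,0,0.4,0],
    [0,0,0,0,0,0,0],
    [0,0,0,0,0,0,0]
  ]
}}

```text
time: 36.55
ee_pos: [0.5164, 0.059, 0.0669]
ee_rot: [[0.995, 0.101, 0.004], [0.101, -0.995, -0.002], [0.003, 0.003, -1.0]]
contact_force: [0.4, 0.8, 0.3]
width: 0.0348
```

```bash
python3 - <<'E'
from h import *
go(dw(.064,0,.0105),YAW)
E
```

```text
t 36.55 p [0.5164 0.059  0.0669] yaw 0.101 turn units [ 0.03 -0.03 -0.03] shift units(final axes) [ 0.01 -0.02  1.21] force [0.4 0.8 0.3] w 0.0348
```

Emit:
{"fn": "play_rows", "kwargs": {
  "deltas": [
    [0,0,0,0,0,0.4,0],
    [0,0,0,0,0,0.5,0],
    [0,0,0,0,0,0.3,0],
    [0,0,0,0,0,0.02,0],
    [0,0,0,0,0,0,0]
  ]
}}

```text
time: 37.05
ee_pos: [0.5182, 0.0592, 0.0293]
ee_rot: [[0.995, 0.101, 0.008], [0.101, -0.995, -0.002], [0.008, 0.003, -1.0]]
contact_force: [0.0, 0.8, -1.0]
width: 0.0353
```

```bash
python3 - <<'E'
from h import *
go(dw(.064,0,.0095),YAW)
E
```

```text
t 37.05 p [0.5182 0.0592 0.0293] yaw 0.1009 turn units [ 0.02 -0.07 -0.03] shift units(final axes) [-0.05 -0.02 -0.01] force [ 0.   0.8 -1. ] w 0.0353
```

Emit:
{"fn": "play_rows", "kwargs": {
  "deltas": [
    [0,0,0,0,0,0,58],
    [0,0,0,0,0,0,58],
    [0,0,0,0,0,0,58],
    [0,0,0,0,0,-0.6,58],
    [0,0,0,0,0,-0.9,58],
    [0,0,0,0,0,-0.9,58],
    [0,0,0,0,0,-0.9,58],
    [0,0,0,0,0,-0.5,65],
    [0,0,0,0,0,0,70],
    [0,0,0,0,0,0,70]
  ]
}}

```text
time: 38.05
ee_pos: [0.5182, 0.0595, 0.1505]
ee_rot: [[0.995, 0.101, 0.013], [0.101, -0.995, -0.001], [0.013, 0.002, -1.0]]
contact_force: [0.6, -0.4, -0.1]
width: 0.0598
```

```bash
python3 - <<'E'
from h import *
go([.5970,-.342,.10],YAW)
w=P('wrist');shot('wrist','n1')
shot('scene','n2',(110,130,380,300),2.9)
E
```

```text
t 38.05 p [0.5182 0.0595 0.1505] yaw 0.1008 turn units [ 0.02 -0.13 -0.03] shift units(final axes) [ 1.22 13.58  1.68] force [ 0.6 -0.4 -0.1] w 0.0598
```

View pics/n1.png

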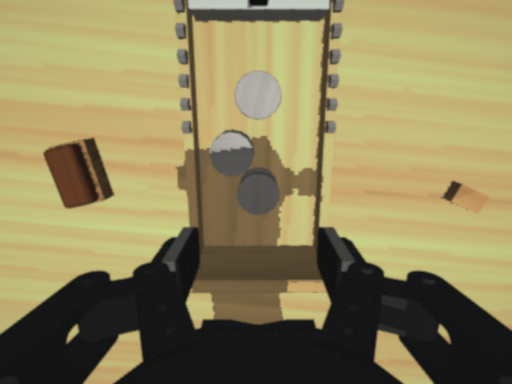

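View pics/n2.png

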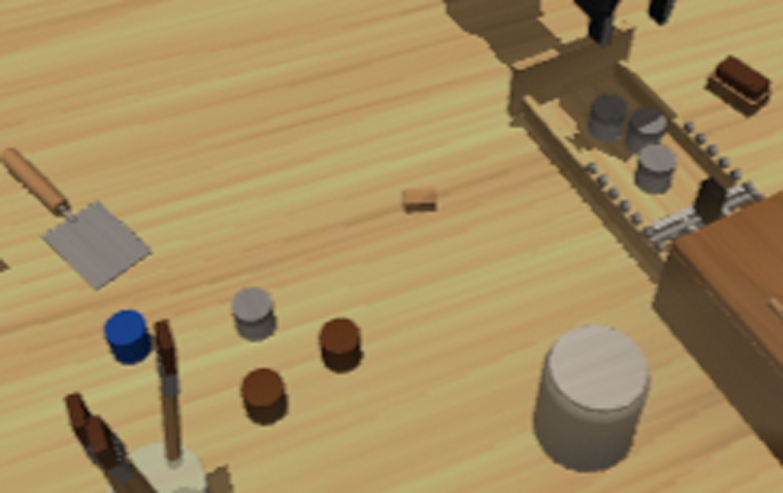

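```bash
python3 - <<'E'
from h import *
a=P('scene')
for n,(u,v) in {'br1':(201,262),'br2':(227.3,244.5),'blue':(153.5,242)}.items():
    p=ray(a,(u,v),.034);d=p-np.array([.597,-.342,.034]);c,s=np.cos(YAW),np.sin(YAW);print(n,p,'rel tool x,y',c*d[0]+s*d[1],-(-s*d[0]+c*d[1]))
b=P('side');print('brush top', tri(a,(167,246),b,(265,38)),tri(a,(167,275),b,(266,70)))
E
```

```text
br1 [ 0.6797147  -0.35650666  0.034     ] rel tool x,y 0.08076180225430979 0.023015111155522884
br2 [ 0.65667047 -0.28067595  0.034     ] rel tool x,y 0.06571427766813659 -0.05479815863439337
blue [ 0.57982789 -0.44970515  0.034     ] rel tool x,y -0.028260476782121867 0.10534052685968301
brush top [ 0.74319882 -0.4245508   0.24054181] [ 0.74928516 -0.44048702  0.15163647]
```

Emit:
{"fn": "play_rows", "kwargs": {
  "deltas": [
    [0,-0.1,0,0.1,0.7,0,70],
    [0,0,0,0.1,0.95,0,70],
    [0,0,0,0.1,0.95,0,70],
    [0,0,0,0.1,0.95,0,70],
    [0,0,0,0.1,0.95,0,70],
    [0,0,0,0.1,0.95,0,70],
    [0,0,0,0.1,0.95,0,70],
    [0,0,0,0.1,0.95,0,70],
    [0,0,0,0.1,0.95,0,70],
    [0,0,0,0.1,0.95,0,70],
    [0,0,0,0.1,0.95,0,70],
    [0,0,0,0.1,0.95,0,70]
  ]
}}

```text
time: 39.35
ee_pos: [0.5834, -0.2723, 0.1299]
ee_rot: [[0.993, 0.115, -0.031], [0.116, -0.993, 0.009], [-0.03, -0.012, -0.999]]
contact_force: [0.5, 0.4, 0.2]
width: 0.0597
```

```bash
python3 - <<'E'
from h import *
go([.5970,-.342,.10],YAW)
E
```

```text
t 39.35 p [ 0.5834 -0.2723  0.1299] yaw 0.1158 turn units [-0.11  0.29  0.11] shift units(final axes) [0.21 2.36 1.  ] force [0.5 0.4 0.2] w 0.0597
```

Emit:
{"fn": "play_rows", "kwargs": {
  "deltas": [
    [0,0.1,0.05,0,0.9,0.1,70],
    [0,0.1,0,0,0.7,0.2,70],
    [0,0.05,0,0,0.4,0.2,70],
    [0,0,0,0,0,0,70],
    [0,0,0,0,0,0,70],
    [0,0,0,0,0,0,70],
    [0,0,0,0,0,0,70]
  ]
}}

```text
time: 40.05
ee_pos: [0.5865, -0.3343, 0.1046]
ee_rot: [[0.994, 0.107, -0.017], [0.107, -0.994, 0.017], [-0.015, -0.019, -1.0]]
contact_force: [0.8, 0.2, -0.8]
width: 0.0601
```

```bash
python3 - <<'E'
from h import *
go([.5970,-.342,.008],YAW)
w=P('wrist');shot('wrist','n3')
print(proj(w,[.597,-.342,.034]))
E
```

```text
t 40.05 p [ 0.5865 -0.3343  0.1046] yaw 0.1075 turn units [-0.18  0.14  0.03] shift units(final axes) [0.32 0.29 3.22] force [ 0.8  0.2 -0.8] w 0.0601
[272.20612077 186.51307714]
```

View pics/n3.png

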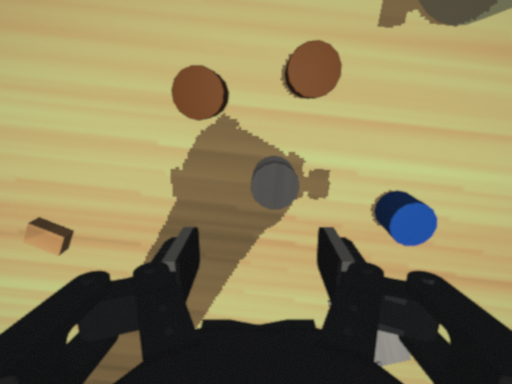

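Emit:
{"fn": "play_rows", "kwargs": {
  "deltas": [
    [-0.15,0.12,0,0.25,0.28,0,70],
    [0,0,0,0,0,0.5,70],
    [0,0,0,0,0,0.7,70],
    [0,0,0,0,0,0.3,70],
    [0,0,0,0,0,0,70],
    [0,0,0,0,0,0,70]
  ]
}}

```text
time: 40.7
ee_pos: [0.5977, -0.3396, 0.0575]
ee_rot: [[0.994, 0.111, 0.002], [0.111, -0.994, 0.002], [0.002, -0.002, -1.0]]
contact_force: [-0.6, -0.6, 0.0]
width: 0.0599
```

```bash
python3 - <<'E'
from h import *
go([.5970,-.342,.008],YAW)
E
```

```text
t 40.7 p [ 0.5977 -0.3396  0.0575] yaw 0.1117 turn units [-0.02 -0.02  0.07] shift units(final axes) [-0.03  0.08  1.65] force [-0.6 -0.6  0. ] w 0.0599
```

Emit:
{"fn": "play_rows", "kwargs": {
  "deltas": [
    [0,0,0.05,0,0.06,0.4,70],
    [0,0,0,0,0,0.6,70],
    [0,0,0,0,0,0.5,65],
    [0,0,0,0,0,0.15,60],
    [0,0,0,0,0,0,55]
  ]
}}

```text
time: 41.2
ee_pos: [0.5994, -0.3429, 0.0067]
ee_rot: [[0.994, 0.105, 0.005], [0.105, -0.995, -0.0], [0.005, 0.001, -1.0]]
contact_force: [-0.1, 0.3, -0.3]
width: 0.0471
```

```bash
python3 - <<'E'
from h import *
go([.5970,-.342,.008],YAW)
E
```

```text
t 41.2 p [ 0.5994 -0.3429  0.0067] yaw 0.1049 turn units [ 0.01 -0.05  0.01] shift units(final axes) [-0.08 -0.04 -0.04] force [-0.1  0.3 -0.3] w 0.0471
```

Emit:
{"fn": "play_rows", "kwargs": {
  "deltas": [
    [0,0,0,-0.06,-0.03,-0.03,40],
    [0,0,0,0,0,0,0],
    [0,0,0,0,0,0,0],
    [0,0,0,0,0,0,0],
    [0,0,0,0,0,-0.8,0],
    [0,0,0,0,0,-0.9,0],
    [0,0,0,0,0,-0.9,0],
    [0,0,0,-0.1,-0.4,-0.9,0],
    [0,0,0,-0.15,-0.8,-0.2,0],
    [0,0,0,-0.2,-0.95,0,0],
    [0,0,0,-0.2,-0.95,0,0],
    [0,0,0,-0.2,-0.95,0,0]
  ]
}}

```text
time: 42.4
ee_pos: [0.5589, -0.2277, 0.1259]
ee_rot: [[0.995, 0.095, 0.013], [0.095, -0.995, -0.008], [0.012, 0.009, -1.0]]
contact_force: [-0.0, -0.3, -1.1]
width: 0.0353
```

Emit:
{"fn": "play_rows", "kwargs": {
  "deltas": [
    [0,0,0,-0.2,-0.95,0,0],
    [0,0,0,-0.2,-0.95,0,0],
    [0,0,0,-0.2,-0.95,0,0],
    [0,0,0,-0.2,-0.95,0,0],
    [0,0,0,-0.2,-0.95,0,0],
    [0,0,0,-0.2,-0.95,0,0]
  ]
}}

```text
time: 43.0
ee_pos: [0.5053, -0.0543, 0.1269]
ee_rot: [[0.995, 0.094, 0.019], [0.094, -0.996, -0.009], [0.018, 0.011, -1.0]]
contact_force: [0.9, 0.3, -0.4]
width: 0.0352
```

```bash
python3 - <<'E'
from h import *
go(dw(.0235,0,.0095),YAW)
E
```

```text
t 43.0 p [ 0.5053 -0.0543  0.1269] yaw 0.0944 turn units [ 0.1  -0.18 -0.09] shift units(final axes) [-0.58 -3.74  3.25] force [ 0.9  0.3 -0.4] w 0.0352
```

Emit:
{"fn": "play_rows", "kwargs": {
  "deltas": [
    [0.05,-0.08,-0.03,-0.15,-0.9,0,0],
    [0.03,-0.05,0,-0.15,-0.9,0,0],
    [0,0,0,-0.15,-0.9,0,0],
    [0,0,0,-0.1,-0.4,0,0],
    [0,0,0,0,-0.1,0,0],
    [0,0,0,0,0,0,0],
    [0,0,0,0,0,0,0],
    [0,0,0,0,0,0,0],
    [0,0,0,0,0,0,0]
  ]
}}

```text
time: 43.9
ee_pos: [0.4796, 0.0434, 0.129]
ee_rot: [[0.995, 0.099, 0.011], [0.099, -0.995, -0.002], [0.01, 0.003, -1.0]]
contact_force: [0.6, -0.1, -1.1]
width: 0.0352
```

```bash
python3 - <<'E'
from h import *
go(dw(.0235,0,.0095),YAW)
w=P('wrist');shot('wrist','n4')
for n,p in {'C':(234,72),}.items(): pass
E
```

```text
t 43.9 p [0.4796 0.0434 0.129 ] yaw 0.0991 turn units [ 0.03 -0.1  -0.05] shift units(final axes) [-0.07 -0.41  3.32] force [ 0.6 -0.1 -1.1] w 0.0352
```

View pics/n4.png

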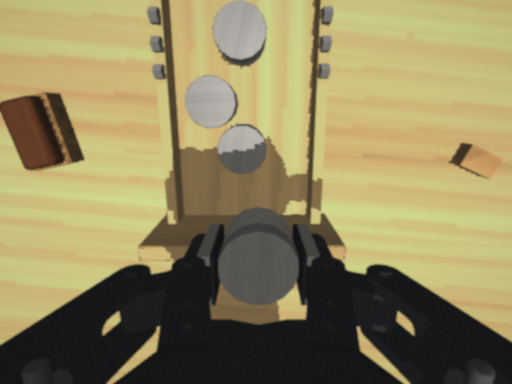

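```bash
python3 - <<'E'
from h import *
w=P('wrist')
for p in ((242,149),(211,101),(240,30)):print(wd(ray(w,p,.054)))
im=cv2.imread('pics/n4.png');cv2.imwrite('pics/n5.png',cv2.resize(im[200:270,130:350],None,fx=3.5,fy=3.5,interpolation=cv2.INTER_CUBIC))
E
```

```text
[ 0.06429103 -0.00049377  0.034     ]
[0.09834612 0.02082186 0.034     ]
[ 0.14381325 -0.00061081  0.034     ]
```

View pics/n5.png

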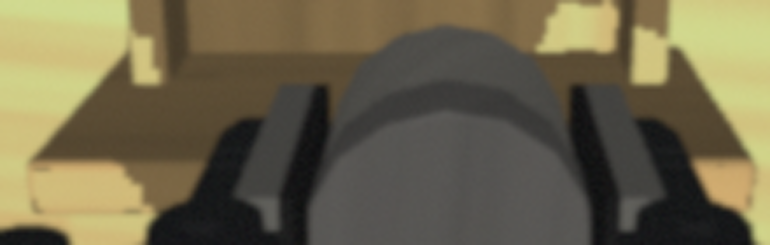

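```bash
python3 - <<'E'
from h import *
w=P('wrist')
for p in ((138.5,245.5),(344.5,245.5)):print(wd(ray(w,p,.084)))
E
```

```text
[0.00164654 0.07089577 0.064     ]
[ 0.00075625 -0.07198524  0.064     ]
```

Emit:
{"fn": "play_rows", "kwargs": {
  "deltas": [
    [0,-0.05,-0.04,-0.07,-0.38,0,0],
    [0,0,0,0,0,0,0],
    [0,0,0,0,0,0.4,0],
    [0,0,0,0,0,0.4,0],
    [0,0,0,0,0,0,0],
    [0,0,0,0,0,0,0]
  ]
}}

```text
time: 44.55
ee_pos: [0.4769, 0.0556, 0.1047]
ee_rot: [[0.995, 0.103, 0.006], [0.103, -0.995, -0.002], [0.006, 0.003, -1.0]]
contact_force: [-0.1, -0.4, -1.2]
width: 0.0352
```

```bash
python3 - <<'E'
from h import *
go(dw(.0235,0,.0095),YAW)
E
```

```text
t 44.55 p [0.4769 0.0556 0.1047] yaw 0.1036 turn units [ 0.03 -0.06 -0.  ] shift units(final axes) [-0.02  0.01  2.51] force [-0.1 -0.4 -1.2] w 0.0352
```

Emit:
{"fn": "play_rows", "kwargs": {
  "deltas": [
    [0,-0.03,0,-0.02,0,0.4,0],
    [0,0,0,0,0,0.5,0],
    [0,0,0,0,0,0.5,0],
    [0,0,0,0,0,0.5,0],
    [0,0,0,0,0,0.2,0],
    [0,0,0,0,0,0,0]
  ]
}}

```text
time: 45.15
ee_pos: [0.4786, 0.0559, 0.0395]
ee_rot: [[0.995, 0.104, 0.007], [0.104, -0.995, -0.002], [0.007, 0.002, -1.0]]
contact_force: [-0.2, 0.7, -1.1]
width: 0.0348
```

```bash
python3 - <<'E'
from h import *
go(dw(.0235,0,.0095),YAW)
E
```

```text
t 45.15 p [0.4786 0.0559 0.0395] yaw 0.1039 turn units [ 0.02 -0.07 -0.  ] shift units(final axes) [-0.08  0.01  0.33] force [-0.2  0.7 -1.1] w 0.0348
```

Emit:
{"fn": "play_rows", "kwargs": {
  "deltas": [
    [0,-0.05,0,-0.04,0,0.25,0],
    [0,0,0,0,0,0.1,0],
    [0,0,0,0,0,0,0],
    [0,0,0,0,0,0,58],
    [0,0,0,0,0,0,58],
    [0,0,0,0,0,0,58],
    [0,0,0,0,0,-0.6,58],
    [0,0,0,0,0,-0.9,58],
    [0,0,0,0,0,-0.9,58],
    [0,0,0,0,0,-0.9,58],
    [0,0,0,0,0,-0.5,58],
    [0,0,0,0,0,0,58]
  ]
}}

```text
time: 46.35
ee_pos: [0.4785, 0.0562, 0.1492]
ee_rot: [[0.995, 0.104, 0.007], [0.104, -0.995, -0.002], [0.007, 0.002, -1.0]]
contact_force: [-0.2, 0.1, -0.1]
width: 0.0492
```

Emit:
{"fn": "play_rows", "kwargs": {
  "deltas": [
    [0,0,0,0.5,0,0,55],
    [0,0,0,0.8,0,0,55],
    [0,0,0,0.8,0,0,55],
    [0,0,0,0.8,0,0,55],
    [0,0,0,0.4,0,0,55],
    [0,0,0,0,0,0,55],
    [0,0,0,0,0,0,55],
    [0,0,0,0,0,0,55]
  ]
}}

```text
time: 47.15
ee_pos: [0.5741, 0.0657, 0.143]
ee_rot: [[0.995, 0.104, -0.005], [0.104, -0.995, -0.004], [-0.005, 0.003, -1.0]]
contact_force: [0.3, 0.4, -1.2]
width: 0.0469
```

```bash
python3 - <<'E'
from h import *
go(dw(.217,0,.0385),YAW)
w=P('wrist');shot('wrist','o1')
shot('scene','o2',(110,130,380,300),2.9)
shot('side','o3',(80,200,300,360),3)
E
```

```text
t 47.15 p [0.5741 0.0657 0.143 ] yaw 0.1041 turn units [0.03 0.05 0.  ] shift units(final axes) [3.17 0.   2.82] force [ 0.3  0.4 -1.2] w 0.0469
```

View pics/o1.png

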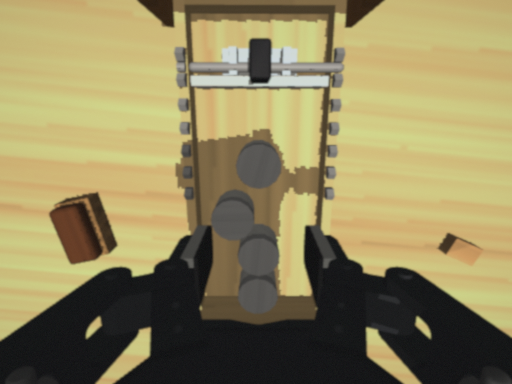

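View pics/o2.png

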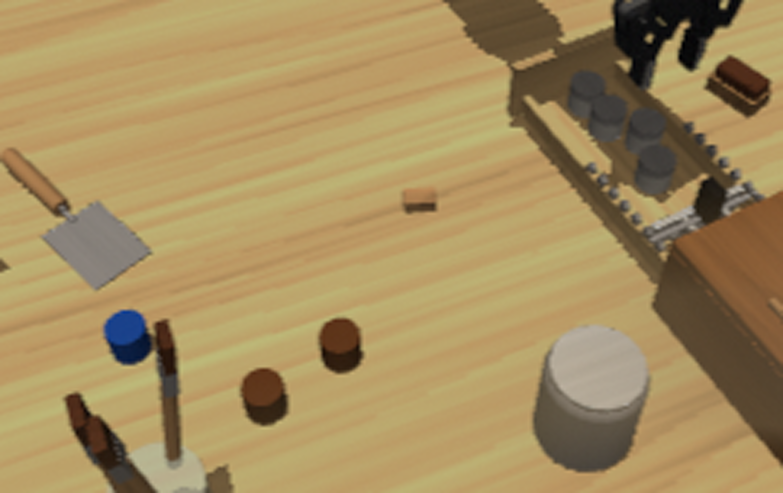

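View pics/o3.png

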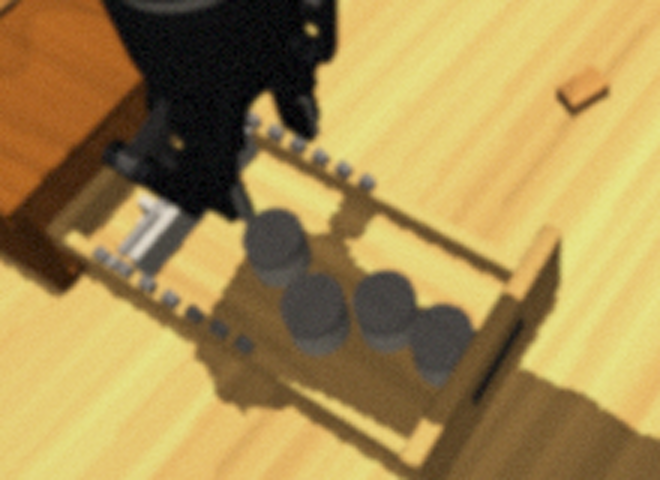

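Emit:
{"fn": "play_rows", "kwargs": {
  "deltas": [
    [0,0,0,0.6,0,0,50],
    [0,0,0,0.8,0,0,50],
    [0,0,0,0.8,0,0,50],
    [0,0,0,0.6,0,0,50],
    [0,0,0,0.2,0,0,50],
    [0,0,0,0,0,0,50],
    [0,0,0,0,0,0,50],
    [0,0,0,0,0,0,50]
  ]
}}

```text
time: 48.1
ee_pos: [0.6614, 0.0748, 0.144]
ee_rot: [[0.994, 0.105, -0.008], [0.104, -0.995, -0.005], [-0.009, 0.004, -1.0]]
contact_force: [-0.5, 0.1, 0.3]
width: 0.0423
```

```bash
python3 - <<'E'
from h import *
go([.6715,.0745,.0588],YAW)
w=P('wrist');shot('wrist','o4')
print(proj(w,dw(.217,0,.067)))
E
```

```text
t 48.1 p [0.6614 0.0748 0.144 ] yaw 0.1047 turn units [0.04 0.09 0.01] shift units(final axes) [0.34 0.04 2.84] force [-0.5  0.1  0.3] w 0.0423
[258.47362942 195.19658419]
```

View pics/o4.png

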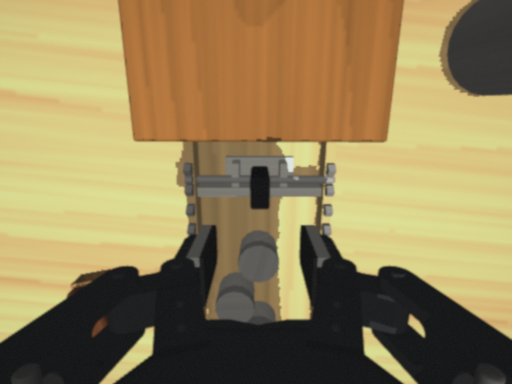

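Emit:
{"fn": "play_rows", "kwargs": {
  "deltas": [
    [0,0.08,0,0.3,0.03,0,50],
    [0,0,0,0,0,0.6,50],
    [0,0,0,0,0,0.8,50],
    [0,0,0,0,0,0.6,50],
    [0,0,0,0,0,0.3,50],
    [0,0,0,0,0,0,50],
    [0,0,0,0,0,0,50]
  ]
}}

```text
time: 48.85
ee_pos: [0.6737, 0.0744, 0.0759]
ee_rot: [[0.995, 0.104, 0.008], [0.104, -0.995, -0.003], [0.007, 0.004, -1.0]]
contact_force: [-0.2, -0.3, 0.1]
width: 0.0429
```

```bash
python3 - <<'E'
from h import *
go([.6715,.0745,.0588],YAW)
E
```

```text
t 48.85 p [0.6737 0.0744 0.0759] yaw 0.1046 turn units [ 0.04 -0.07  0.01] shift units(final axes) [-0.07 -0.01  0.57] force [-0.2 -0.3  0.1] w 0.0429
```

Emit:
{"fn": "play_rows", "kwargs": {
  "deltas": [
    [0,-0.05,0,-0.05,0,0.3,50],
    [0,0,0,0,0,0.25,50],
    [0,0,0,0,0,0,45],
    [0,0,0,0,0,0,20],
    [0,0,0,0,0,0,0],
    [0,0,0,0,0,0,0],
    [0,0,0,0,0,0,0],
    [0,0,0,0,0,0,0]
  ],
  "grip_force": 40
}}

```text
time: 49.65
ee_pos: [0.674, 0.0747, 0.0608]
ee_rot: [[0.995, 0.104, 0.007], [0.104, -0.995, -0.003], [0.007, 0.003, -1.0]]
contact_force: [0.6, -0.1, -1.5]
width: 0.0131
```

Emit:
{"fn": "play_rows", "kwargs": {
  "deltas": [
    [0,0,0,0,0,-0.3,0],
    [0,0,0,0,0,-0.28,0],
    [0,0,0,0,0,0,0],
    [0,0,0,0,0,0,0]
  ]
}}

```text
time: 50.05
ee_pos: [0.6726, 0.0745, 0.078]
ee_rot: [[0.995, 0.104, 0.004], [0.104, -0.995, -0.003], [0.004, 0.004, -1.0]]
contact_force: [1.3, 0.3, -4.6]
width: 0.013
```

```bash
python3 - <<'E'
from h import *
go(dw(.163,0,.055),YAW)
w=P('wrist');shot('wrist','p1')
E
```

```text
t 50.05 p [0.6726 0.0745 0.078 ] yaw 0.1039 turn units [ 0.03 -0.04 -0.  ] shift units(final axes) [-1.92 -0.04  0.1 ] force [ 1.3  0.3 -4.6] w 0.013
```

View pics/p1.png

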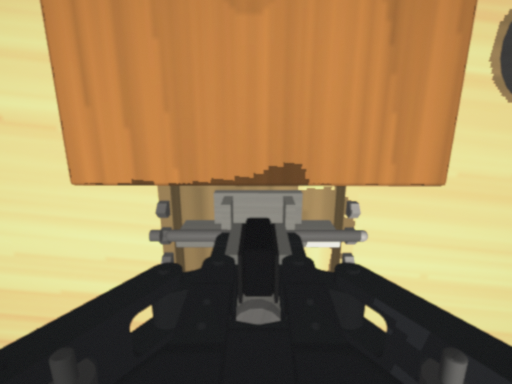

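Emit:
{"fn": "play_rows", "kwargs": {
  "deltas": [
    [0,0,0,-0.3,0,-0.03,0],
    [0,0,0,-0.4,0,-0.03,0],
    [0,0,0,-0.4,0,-0.03,0],
    [0,0,0,-0.4,0,-0.03,0],
    [0,0,0,-0.1,0,0,0],
    [0,0,0,0,0,0,0],
    [0,0,0,0,0,0,0]
  ]
}}

```text
time: 50.8
ee_pos: [0.6209, 0.0693, 0.0806]
ee_rot: [[0.995, 0.104, 0.003], [0.104, -0.995, -0.003], [0.003, 0.003, -1.0]]
contact_force: [-0.6, 0.1, -4.2]
width: 0.0131
```

```bash
python3 - <<'E'
from h import *
print(wd(robot.get_state()['ee_pos']))
go(dw(.1681,0,.055),YAW)
w=P('wrist');shot('wrist','p2')
shot('side','p3',(80,200,300,360),3)
E
```

```text
[ 0.16876078 -0.00115439  0.06063237]
t 50.8 p [0.6209 0.0693 0.0806] yaw 0.104 turn units [ 0.03 -0.03  0.  ] shift units(final axes) [-0.02 -0.04  0.19] force [-0.6  0.1 -4.2] w 0.0131
```

View pics/p2.png

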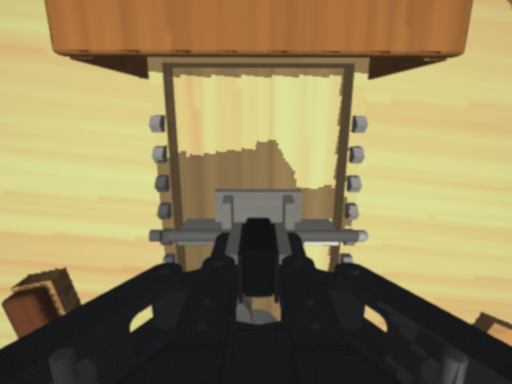

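View pics/p3.png

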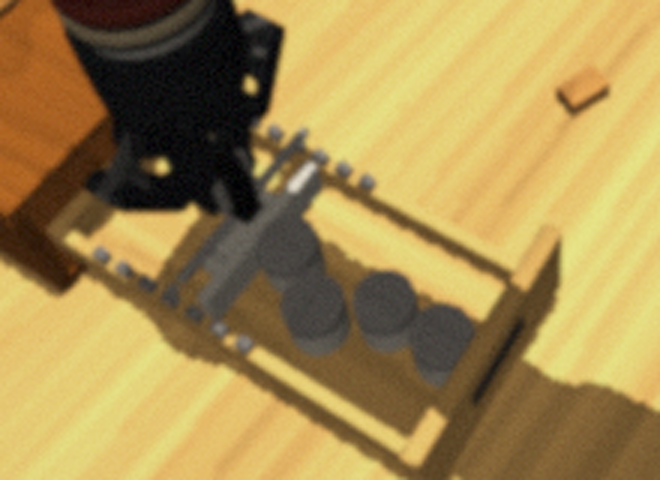

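Emit:
{"fn": "play_rows", "kwargs": {
  "deltas": [
    [0,0,0,0,0,0.3,0],
    [0,0,0,0,0,0.25,0],
    [0,0,0,0,0,0,0],
    [0,0,0,0,0,0,0]
  ]
}}

```text
time: 51.3
ee_pos: [0.6213, 0.0693, 0.062]
ee_rot: [[0.995, 0.104, 0.002], [0.104, -0.995, -0.003], [0.002, 0.003, -1.0]]
contact_force: [0.1, 0.5, -3.5]
width: 0.0131
```

```bash
python3 - <<'E'
from h import *
print(wd(robot.get_state()['ee_pos']))
go(dw(.1681,0,.0408),YAW)
w=P('wrist');shot('wrist','p4')
E
```

```text
[ 0.16915199 -0.00113915  0.04198264]
t 51.3 p [0.6213 0.0693 0.062 ] yaw 0.104 turn units [ 0.03 -0.02  0.  ] shift units(final axes) [-0.04 -0.04  0.04] force [ 0.1  0.5 -3.5] w 0.0131
```

View pics/p4.png

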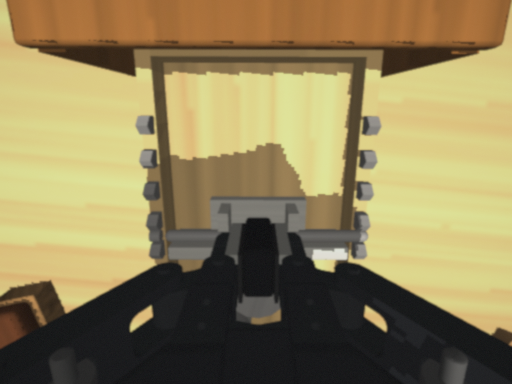

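Emit:
{"fn": "play_rows", "kwargs": {
  "deltas": [
    [0,0,0,0,0,0,40],
    [0,0,0,0,0,0,50],
    [0,0,0,0,0,0,50],
    [0,0,0,0,0,-0.6,50],
    [0,0,0,0,0,-0.9,50],
    [0,0,0,0,0,-0.9,50],
    [0,0,0,-0.3,0,-0.9,50],
    [0,0,0,-0.6,0,-0.2,50],
    [0,0,0,-0.6,0,0,50],
    [0,0,0,-0.4,0,0,50],
    [0,0,0,0,0,0,50],
    [0,0,0,0,0,0,50]
  ]
}}

```text
time: 52.55
ee_pos: [0.5685, 0.0639, 0.1792]
ee_rot: [[0.994, 0.104, 0.021], [0.104, -0.995, -0.002], [0.021, 0.004, -1.0]]
contact_force: [-0.7, -0.0, -0.2]
width: 0.0427
```

```bash
python3 - <<'E'
from h import *
go(dw(-.1,0,.07),YAW)
w=P('wrist');im=shot('wrist','q1')
cv2.imwrite('pics/q1.png',cv2.resize(im[0:320,140:380],None,fx=2.5,fy=1.8,interpolation=cv2.INTER_CUBIC))
shot('side','q2',(80,200,300,360),3)
shot('scene','q3',(280,120,410,240),5)
E
```

```text
t 52.55 p [0.5685 0.0639 0.1792] yaw 0.1046 turn units [ 0.04 -0.2   0.01] shift units(final axes) [-7.2  -0.04  2.97] force [-0.7 -0.  -0.2] w 0.0427
```

View pics/q1.png

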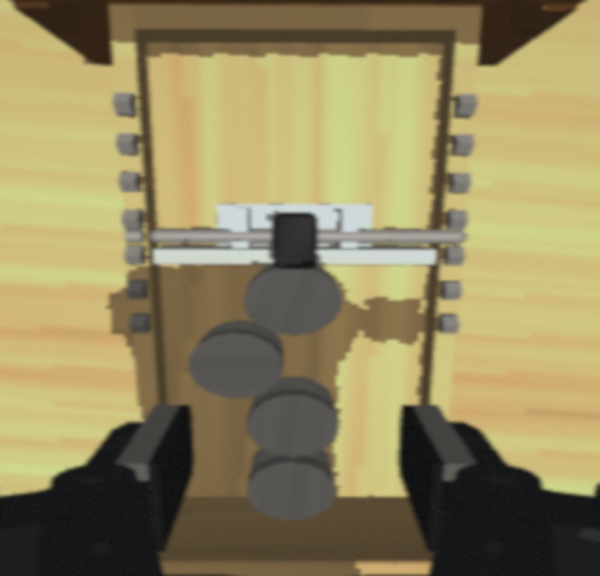

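View pics/q2.png

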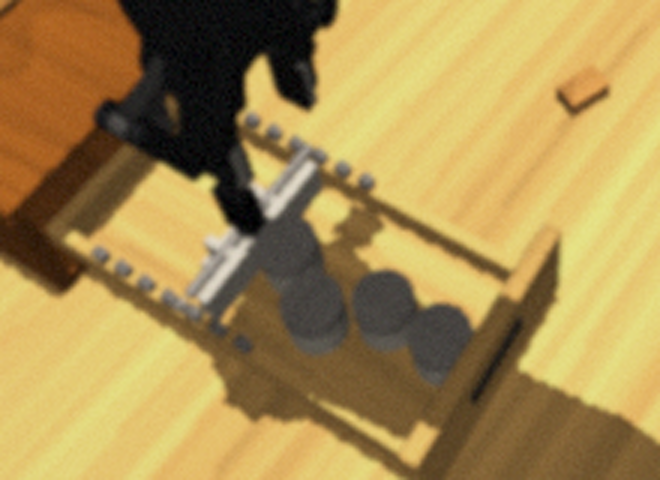

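View pics/q3.png

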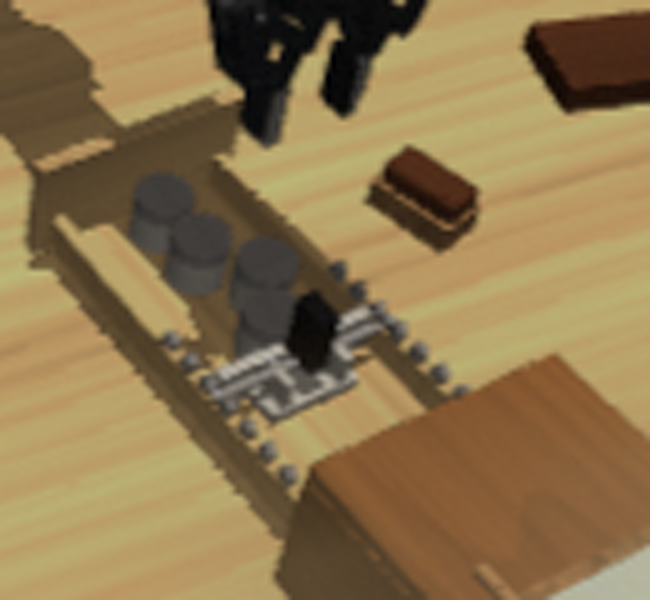

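Emit:
{"fn": "play_rows", "kwargs": {
  "deltas": [
    [0,-0.2,0,-0.5,0,0,30],
    [0,0,0,-0.8,0,0,0],
    [0,0,0,-0.8,0,0,0],
    [0,0,0,-0.8,0,0,0],
    [0,0,0,-0.8,0,0,0],
    [0,0,0,-0.5,0,0,0],
    [0,0,0,0,0,0,0],
    [0,0,0,0,0,0,0]
  ]
}}

```text
time: 53.5
ee_pos: [0.4353, 0.0499, 0.1763]
ee_rot: [[0.995, 0.104, -0.011], [0.104, -0.995, -0.005], [-0.012, 0.004, -1.0]]
contact_force: [1.0, 0.1, -0.4]
width: 0.0002
```

```bash
python3 - <<'E'
from h import *
print(wd(robot.get_state()['ee_pos']),robot.get_state()['joint_pos'])
go(dw(-.04,0,.12),YAW)
a=P('scene');b=P('side')
shot('side','q4',(80,200,300,360),3)
shot('scene','q5',(280,120,410,240),5)
E
```

```text
[-0.01780929 -0.00118344  0.15626063] [-0.08237087  0.37815043 -0.11302282  2.06530363  0.06815707  0.71347713
 -1.70608574]
t 53.5 p [0.4353 0.0499 0.1763] yaw 0.1042 turn units [0.04 0.11 0.  ] shift units(final axes) [-0.74 -0.04  1.21] force [ 1.   0.1 -0.4] w 0.0002
```

View pics/q4.png

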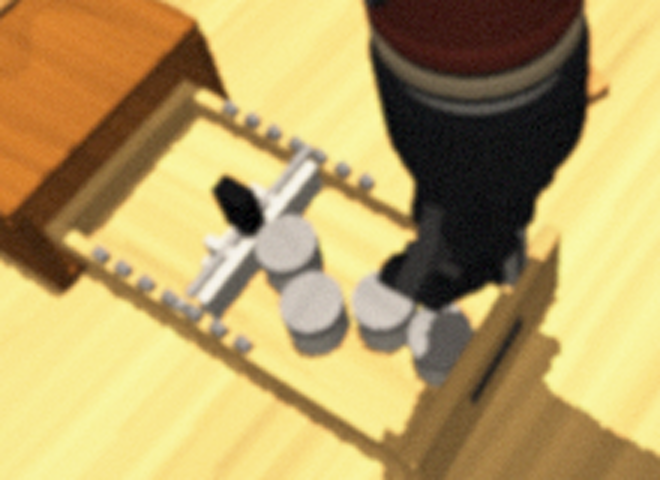

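View pics/q5.png

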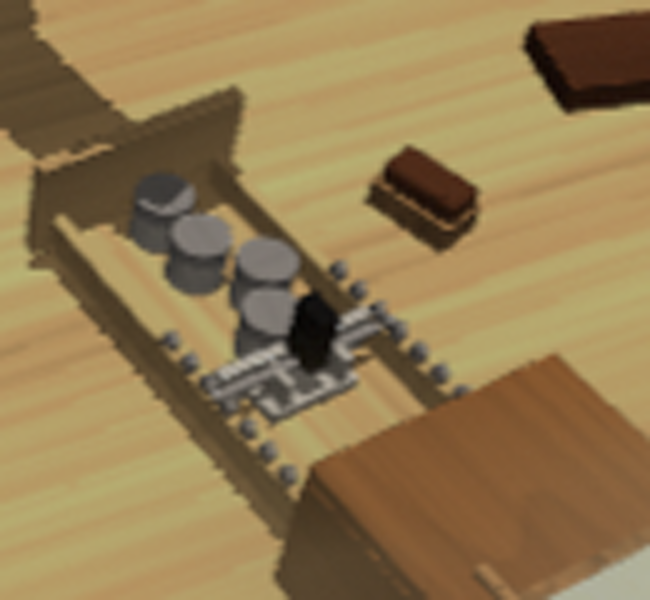

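```bash
python3 - <<'E'
from h import *
a=P('scene');b=P('side')
X=tri(a,(314/5+280-.4,296/5+120-.4),b,(236/3+80-.4,188.5/3+200-.4));print(X,wd(X))
X=tri(a,(206/6+280-.4,120/6+130-.4),b,(533/4+90-.4,318/4+220-.4));print(X,wd(X))
E
```

```text
[0.61259433 0.06880224 0.09105658] [ 0.16048233 -0.00076197  0.07105658]
[0.48111323 0.05464869 0.09075024] [ 0.02824233 -0.00118965  0.07075024]
```

Emit:
{"fn": "play_rows", "kwargs": {
  "deltas": [
    [0,0,0,-0.4,0,0,0],
    [0,-0.3,0,-0.4,0,0,0],
    [0,-0.3,0,-0.2,0,0,0],
    [0,0,0,0,0,0,0],
    [0,0,0,0,0,0,0]
  ]
}}

```text
time: 54.1
ee_pos: [0.4044, 0.0468, 0.1764]
ee_rot: [[0.991, 0.104, -0.079], [0.103, -0.995, -0.012], [-0.08, 0.004, -0.997]]
contact_force: [0.2, -0.1, -1.0]
width: -0.0003
```

```bash
python3 - <<'E'
from h import *
s=robot.get_state();print(wd(s['ee_pos']),s['joint_pos'],np.round(s['ee_rot'],3).tolist())
go(dw(-.045,0,.045),YAW)
E
```

```text
[-0.04883192 -0.00108144  0.15643226] [-0.07877273  0.36595669 -0.11879683  2.09118767  0.05626614  0.76736199
 -1.70042736] [[0.991, 0.104, -0.079], [0.103, -0.995, -0.012], [-0.08, 0.004, -0.997]]
t 54.1 p [0.4044 0.0468 0.1764] yaw 0.1038 turn units [ 0.03  0.76 -0.  ] shift units(final axes) [ 0.13 -0.04  3.71] force [ 0.2 -0.1 -1. ] w -0.0003
```

Emit:
{"fn": "play_rows", "kwargs": {
  "deltas": [
    [0,0,0,0.05,-0.02,0.5,0],
    [0,0,0,0.05,0,0.7,0],
    [0,0,0,0.05,0,0.7,0],
    [0,0,0,0.05,0,0.7,0],
    [0,0,0,0.05,0,0.5,0],
    [0,0,0,0,0,0.2,0],
    [0,0,0,0,0,0,0]
  ]
}}

```text
time: 54.8
ee_pos: [0.4073, 0.0476, 0.0748]
ee_rot: [[0.992, 0.104, -0.071], [0.103, -0.995, -0.011], [-0.072, 0.003, -0.997]]
contact_force: [0.5, -0.1, -0.2]
width: 0.0
```

```bash
python3 - <<'E'
from h import *
s=robot.get_state();print(wd(s['ee_pos']),s['joint_pos'],np.round(s['ee_rot'],3).tolist())
go(dw(-.045,0,.045),YAW)
w=P('wrist');shot('wrist','r1')
E
```

```text
[-0.04587228 -0.00056776  0.05482263] [-0.10560932  0.55414695 -0.08965078  2.19339877  0.0982021   0.47012192
 -1.73992473] [[0.992, 0.104, -0.071], [0.103, -0.995, -0.011], [-0.072, 0.003, -0.997]]
t 54.8 p [0.4073 0.0476 0.0748] yaw 0.1036 turn units [ 0.03  0.69 -0.  ] shift units(final axes) [ 0.03 -0.02  0.33] force [ 0.5 -0.1 -0.2] w 0.0
```

View pics/r1.png

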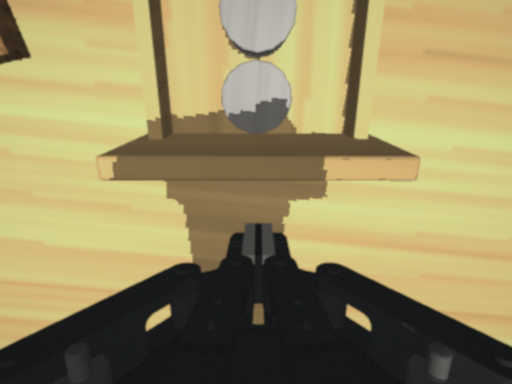

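Emit:
{"fn": "play_rows", "kwargs": {
  "deltas": [
    [0,0,0,0.1,0,0.2,0],
    [0,0,0,0.3,0,0,0],
    [0,0.15,0,0.3,0,-0.02,0],
    [0,0.15,0,0.3,0,-0.02,0],
    [0,0.1,0,0.3,0,-0.02,0],
    [0,0.1,0,0.35,0,-0.01,0],
    [0,0,0,0.4,0,-0.01,0],
    [0,0,0,0.4,0,-0.01,0]
  ]
}}

```text
time: 55.65
ee_pos: [0.4802, 0.055, 0.0695]
ee_rot: [[0.994, 0.104, -0.023], [0.104, -0.995, -0.006], [-0.023, 0.004, -1.0]]
contact_force: [-1.9, 0.1, -0.0]
width: -0.0002
```

```bash
python3 - <<'E'
from h import *
s=robot.get_state();print(wd(s['ee_pos']),np.round(s['ee_rot'],3).tolist())
go(dw(-.045,0,.05),YAW)
shot('wrist','r2')
E
```

```text
[ 0.02734858 -0.00073606  0.04953266] [[0.994, 0.104, -0.023], [0.104, -0.995, -0.006], [-0.023, 0.004, -1.0]]
t 55.65 p [0.4802 0.055  0.0695] yaw 0.104 turn units [0.04 0.22 0.  ] shift units(final axes) [-2.41 -0.02 -0.02] force [-1.9  0.1 -0. ] w -0.0002
```

View pics/r2.png

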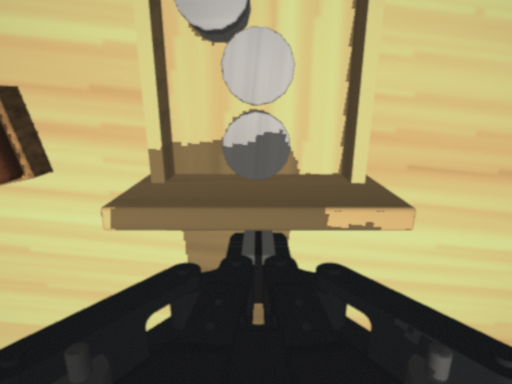

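Emit:
{"fn": "play_rows", "kwargs": {
  "deltas": [
    [0,0,0,0.4,0,-0.01,0],
    [0,0.05,0,0.4,0,-0.01,0],
    [0,0,0,0.4,0,-0.01,0],
    [0,0,0,0.4,0,-0.01,0],
    [0,0,0,0.4,0,-0.01,0],
    [0,0,0,0.4,0,-0.01,0],
    [0,0,0,0.4,0,-0.01,0],
    [0,0,0,0.4,0,-0.01,0],
    [0,0,0,0.4,0,-0.01,0],
    [0,0,0,0.4,0,-0.01,0],
    [0,0,0,0.4,0,-0.01,0],
    [0,0,0,0.4,0,-0.01,0]
  ]
}}

```text
time: 56.9
ee_pos: [0.6287, 0.0701, 0.0699]
ee_rot: [[0.994, 0.103, -0.022], [0.103, -0.995, -0.007], [-0.023, 0.005, -1.0]]
contact_force: [-2.2, 0.1, 1.0]
width: 0.0001
```

```bash
python3 - <<'E'
from h import *
s=robot.get_state();print(wd(s['ee_pos']),np.round(s['ee_rot'],3).tolist())
go(dw(-.045,0,.05),YAW)
w=P('wrist');shot('wrist','r3')
E
```

```text
[ 0.17667937 -0.00113364  0.04992762] [[0.994, 0.103, -0.022], [0.103, -0.995, -0.007], [-0.023, 0.005, -1.0]]
t 56.9 p [0.6287 0.0701 0.0699] yaw 0.1034 turn units [ 0.04  0.22 -0.01] shift units(final axes) [-7.39 -0.04 -0.  ] force [-2.2  0.1  1. ] w 0.0001
```

View pics/r3.png

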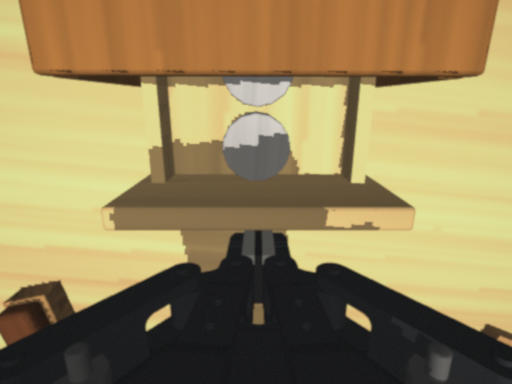

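```bash
python3 - <<'E'
from h import *
w=P('wrist')
print(wd(ray(w,(258,75),.1)),wd(ray(w,(150,75),.1)),'panel inner',wd(ray(w,(258,207),.084)),'outer',wd(ray(w,(258,230),.084)))
E
```

```text
[ 0.25901445 -0.00046683  0.08      ] [0.25900553 0.03769103 0.08      ] panel inner [ 0.20358123 -0.00054265  0.064     ] outer [ 0.19211535 -0.0005413   0.064     ]
```

Emit:
{"fn": "play_rows", "kwargs": {
  "deltas": [
    [0,0,0,0.35,0,-0.01,0],
    [0,0,0,0.35,0,-0.01,0],
    [0,0,0,0.3,0,-0.01,0],
    [0,0,0,0.3,0,-0.01,0],
    [0,0,0,0.2,0,-0.01,0]
  ]
}}

```text
time: 57.45
ee_pos: [0.6756, 0.0748, 0.0701]
ee_rot: [[0.994, 0.103, -0.022], [0.103, -0.995, -0.007], [-0.023, 0.005, -1.0]]
contact_force: [-8.2, 0.1, 3.6]
width: 0.0
```

```bash
python3 - <<'E'
from h import *
s=robot.get_state();print(wd(s['ee_pos']),s['contact_force'])
E
```

```text
[ 0.2237299  -0.00130058  0.05012466] [-8.20709438  0.07592765  3.58553391]
```

Detent reached (8 N); push through slowly.

Emit:
{"fn": "play_rows", "kwargs": {
  "deltas": [
    [0,0,0,0.2,0,0,0],
    [0,0,0,0.2,0,0,0],
    [0,0,0,0.2,0,0,0]
  ]
}}

```text
time: 57.75
ee_pos: [0.6838, 0.0756, 0.0702]
ee_rot: [[0.994, 0.103, -0.047], [0.102, -0.995, -0.011], [-0.048, 0.006, -0.999]]
contact_force: [-20.3, -2.3, 15.5]
width: 0.0
```

```bash
python3 - <<'E'
from h import *
s=robot.get_state();print(wd(s['ee_pos']),s['contact_force'])
w=P('wrist');shot('wrist','r4')
E
```

```text
[ 0.23205926 -0.0013512   0.05020343] [-20.25251887  -2.30314654  15.47170136]
```

View pics/r4.png

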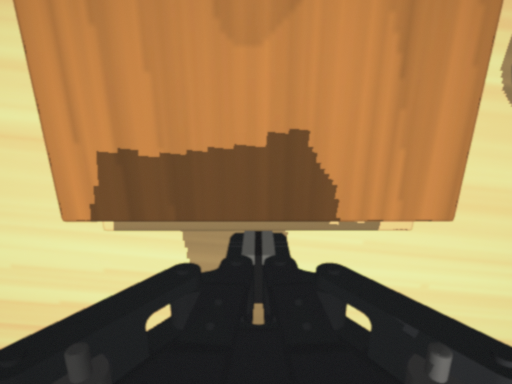

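Emit:
{"fn": "play_rows", "kwargs": {
  "deltas": [
    [0,0.3,0,-0.3,0,0,0],
    [0,0,0,-0.6,0,0,0],
    [0,0,0,-0.8,0,-0.3,0],
    [0,0,0,-0.8,0,-0.6,0],
    [0,0,0,-0.8,0,-0.6,0],
    [0,0,0,-0.5,0,-0.5,0],
    [0,0,0,0,0,0,0],
    [0,0,0,0,0,0,0],
    [0,0,0,0,0,0,0]
  ]
}}

```text
time: 58.7
ee_pos: [0.5786, 0.0647, 0.136]
ee_rot: [[0.995, 0.102, 0.013], [0.102, -0.995, -0.004], [0.012, 0.006, -1.0]]
contact_force: [0.7, -0.8, -0.0]
width: -0.0004
```

```bash
python3 - <<'E'
from h import *
s=robot.get_state();print(wd(s['ee_pos']),s['contact_force'])
w=P('wrist');shot('wrist','s1')
shot('scene','s2',(280,120,440,270),4)
shot('side','s3',(0,140,300,384),2.6)
np.savez('s1.npz',K=w[0],R=w[1],t=w[2])
E
```

```text
[ 0.12627581 -0.00131487  0.11599509] [ 0.68039873 -0.81186465 -0.00314267]
```

View pics/s1.png

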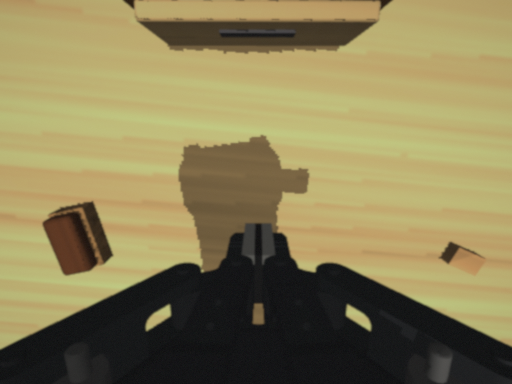

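View pics/s2.png

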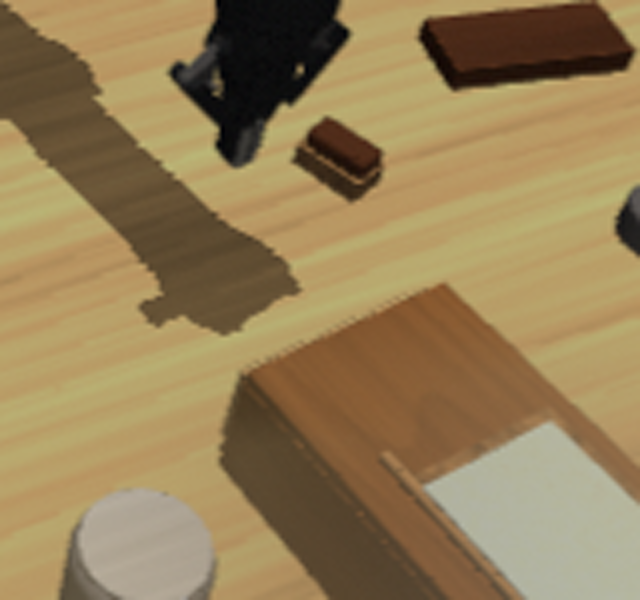

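View pics/s3.png

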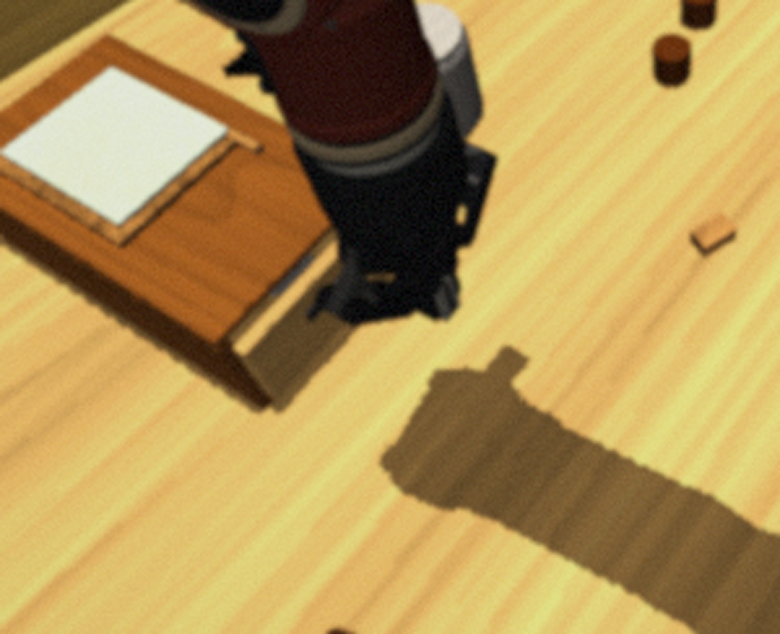

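```bash
python3 - <<'E'
from h import *
im=cv2.imread('pics/s1.png');cv2.imwrite('pics/s4.png',cv2.resize(im[0:60,120:400],None,fx=2.8,fy=6,interpolation=cv2.INTER_CUBIC))
im=cv2.imread('pics/s3.png');cv2.imwrite('pics/s5.png',cv2.resize(im[220:420,190:380],None,fx=3,fy=3,interpolation=cv2.INTER_CUBIC))
E
```

```text
(no output)
```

View pics/s4.png

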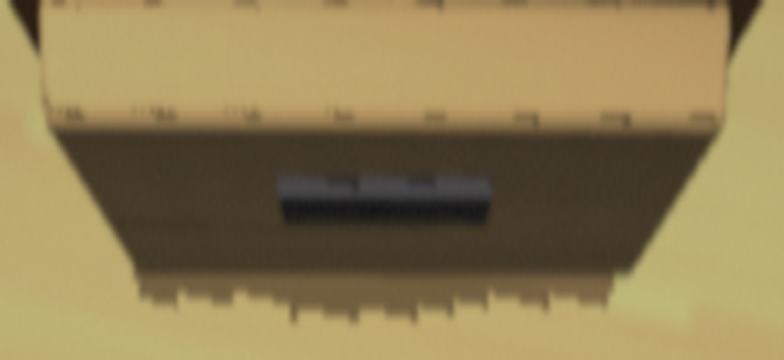

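View pics/s5.png

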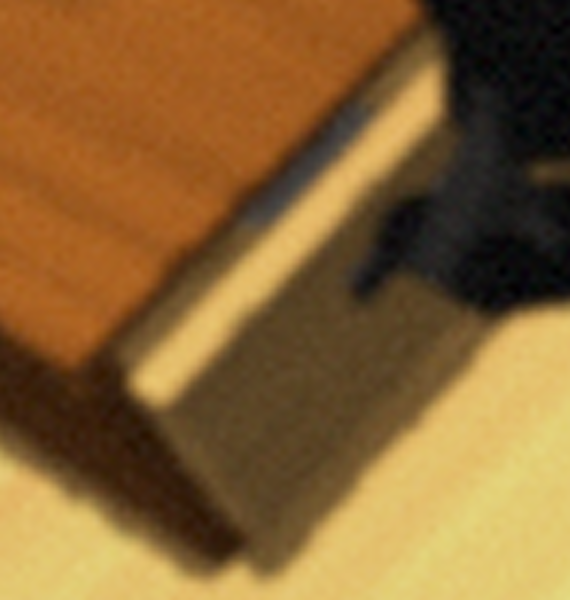

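```bash
python3 - <<'E'
from h import *
z=np.load('s1.npz');w=(z['K'],z['R'],z['t'])
print(wd(ray(w,(258,21),.084)),wd(ray(w,(258,1),.084)))
b=P('side')
# side: s5 px -> s3 px -> full
f=lambda u,v:((u/3+190)/2.6-.3,(v/3+220)/2.6+140-.3)
for n,u,h in [('roof corner',f(75,365),.1),('panel in L',f(128,378),.084),('panel out L',f(165,410),.084),('panel bottom L',f(262,577),.014)]:print(n,wd(ray(b,u,h)))
E
```

```text
[ 0.24413591 -0.00128404  0.064     ] [ 0.2546931  -0.00129668  0.064     ]
roof corner [0.25524794 0.07796672 0.08      ]
panel in L [0.25444357 0.07129344 0.064     ]
panel out L [0.2416673  0.07278441 0.064     ]
panel bottom L [ 0.23803474  0.07839856 -0.006     ]
```

```bash
python3 - <<'E'
from h import *
job.finish_job(); s=robot.get_state();print(s['time'],s['contact_force'])
E
```

```text
the job is handed in; nothing more can be done
the job is handed in; nothing more can be done
```

The job is handed in. All four wax tins are in the drawer, the follower is closed up behind them, and the drawer is pushed home. The arm used about 59 s of the 210 s.

**What I did**
- I lifted the sanding block out and laid it on the bench left of the drawer.
- I slid the follower to its last notch and dropped the bar.
- I stood the four grey tins in the drawer. The blue and brown look-alikes were left alone.
- I brought the follower up to the third notch (0.149) and dropped the bar again.
- I pushed the drawer in through the detent.

**Last checks**
- **Follower and bar:** the rod lay with three teeth in front and four behind. The tab top was at 91 mm, the same as at the start, so the bar was down. The follower had moved 132 mm from its start at about 18 mm, which gives about 0.150.
- **Tins:** all four looked upright between the drawer front and the follower before the push.
- **Drawer:** after the detent it met a hard stop at about 20 N. The inner face of its front lay within about 1 mm of the roof edge.
- **Block and robot:** the block was on the bench, and the arm was clear of everything.

**What failed or disagreed**
- One tin was knocked about 4 cm after I had placed it, to about 21 mm left of the centre line. It stayed upright and inside the limits, so I left it there and placed the next tin behind it.
- My first wrist-camera measurement was off by about 9 mm because the arm was still moving. I repeated it with the arm at rest.
- An earlier view put the roof edge about 4 mm further in than the final one. In both views the drawer's front met it.
- The tins could not be seen properly once the drawer was shut, so their final state was not checked by camera.

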